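# Fit the shaker top on the open jar and take off its cap

### The arm

A 7-joint arm with a two-finger parallel gripper is mounted at the origin on the work surface. World frame = base frame: x ahead of the robot, y to its left, z up, the work surface at z = 0. Lengths are in m, angles in rad, forces in N, time in s.
With the tool pointing down it reaches from about 0.4 to 0.875 m from the base axis. Payload 19.3 kg.
Tool frame: the origin (TCP) lies between the finger pads; the fingertips stand ahead of it and the grasp point (between the pads) lies 8 mm behind it (bot.tip_extent is the x of the fingertips in the tool frame, in m); x points along the fingers, y is the direction in which the jaws open and shut, and the axes are right-handed (so a half turn about x gives the same grasp; the last joint's range is limited). The gripper opens to 85 mm and grips with 20 to 120 N. Pads are 22 mm wide; open, the fingers measure 114 mm over their backs; the gripper's body (76 mm by 85 mm) begins 54 mm behind the grasp point. The pads swing forward as they close: fully open they stand 13 mm farther back than shut.
Start: joints at [1.186, 0.521, -0.036, 1.599, 0.021, 1.021, -0.113], TCP at [0.193, -0.594, 0.242] pointing down, gripper open.
Joint ranges: [-2.91, 2.91], [-0.3, 2.13], [-1.5, 1.42], [0.17, 2.43], [-1.26, 4.41], [0.16, 1.93], [-2.52, 2.52]. Speed limits (rad/s): [1.89, 1.89, 2.39, 2.39, 3.01, 3.01, 3.01].

### API

Orientations are given as [roll, pitch, yaw] about the fixed x, y, z axes, in that order (R = Rz(yaw) Ry(pitch) Rx(roll)).
In Python, from workcell import observe, grab_frame, camera_info, bot, nets gives the robot as it stands.
- The arm moves only by the tool jog_arm, never from a script. Its argument "commands" is a list of rows, each a list of 6 numbers: the shift along the tool's x, y, z in mm, then the turn, a rotation vector about the tool's x, y, z in rad. A call has 1 to 20 rows; each row shifts and turns the pose as measured when the row begins, along the tool's axes as they then stand; what a row does not reach is not made up. A row lasts 1/10 s, in which the tool goes at most 50 mm and 8.59 degrees, less where a joint would pass 70% of its speed; a pose out of reach is approached as far as the arm can. A call is refused whole if a number of a shift passes 50 or a number of a turn 0.15, either way. A call with a gripper value outside its range is refused whole. "gripper" is the closure in counts, from 0 (fully open) to 255 (shut), set as the call begins (left out, the last holds). The fingers move at their own pace and stop on an object; "newtons" is the grip in N (left out, the last holds). Time passes only in rows, so rows that do not move let the fingers close. It gives the time, the measured TCP pose, the force and the opening at its end, in the units of the state.
- observe(): the state, without advancing time (a new reading comes with each control period).
- grab_frame(name): name is "scene" or "top" or "wrist"; returns the picture (384x512x3 uint8, red, green, blue); there is no depth.
- camera_info(name): a dict with "fov_y" (degrees; the focal length in pixels is half the picture's height over the tangent of half this angle, whatever the lens; pixels are square), "cx", "cy" (the principal point, pixels), "R" (3x3) and "t" (3): a world point X has camera coordinates R X + t; the wrist camera has in their place "tool_from_camera" (4x4, takes a point from camera to tool coordinates, whose origin is the TCP and whose axes are the tool frame's). Camera axes: x right, y down, z forward; pixel columns grow to the right and rows downward; lengths in m; the calibration is good to about 2 mm. A picture is of the moment at which its call begins: read the wrist's pose just before it. camera_info takes no time and is no camera call.
- bot.job_done(): hands the job in, once; it reports no verdict.
Trained networks look in the newest picture that a camera, given by its name, has taken for a name from the list of things; names that differ only in an ending like _2 or _b are one class to them, and where a whole thing is asked for, a point or a joint stands for the part that bears it (a point fixed in the world has none). Each returns a list of dicts, best first, with "p" (0 to 1); they miss things now and then, are a little off and sometimes report something else, mostly with a low value. They report only what shows in the picture. A call takes as long as a camera call. They do not tell look-alikes from the thing itself.
- nets.find_in(camera, name): "rect" ([left, top, right, bottom] in pixels, round what is visible of it).
- nets.silhouettes(camera, name): "mask" (384x512 bool, what is visible of it) and "rect" ([left, top, right, bottom] in pixels, round what is visible of it).
- nets.pinpoint(camera, name): "location" ([column, row] in pixels: a listed point, or the origin of a listed thing).
The state is a dict: "clock": time; "qpos": joint angles; "qd": joint speeds; "joint_efforts": joint torques, N m; "position": TCP position; "tool_rot": TCP orientation; "force": force on the tool from outside, world axes, zero at the start; "moment": the same for the moment, N m; "grip_width": finger opening in m.
Only numpy, scipy, OpenCV 4.12 (cv2) and the standard library are available. Lean on these libraries where they do the work, as an engineer would, in place of code of your own. Each camera call takes 0.05 s, during which the arm holds its last target.

### The job

The spice cupboard's door stands open beside the turntable and is in your way: first push it shut until its catch takes it. Then pick up the two-part shaker top by its wide collar, with its cap still on, lower it gently (no dropping) onto the open jar on the turntable until it is fully home, let go, and lift off the cap alone, leaving the sifter collar undisturbed on the upright jar. Finish still holding the cap in the gripper, raised about 10 cm above its place on the jar, with the door still shut and without knocking over the other jars or disturbing the bowl and the brush.

Things in the scene. Friction and masses are not known exactly. Their poses are not given: they have to be found in the camera images.
- door (a joint): hinge of the spice cupboard's door, vertical, at the door's robot-side end. 0 = shut; grows as it opens; starts about half open. Shutting turns it counterclockwise seen from above. It stays where left. A spring roller catch resists with about 4 N at the free edge over the last 15 mm of travel, snaps over 7 mm (0.04 rad) before shut, then draws the door shut and holds it.
- cupboard: white laminate spice cupboard, fixed on the counter to the robot's left, its front facing the turntable: 220 mm wide, 250 mm high, 160 mm deep. Origin under its centre; its own -x axis points out of the front. Its overlay door is 216 mm wide, 230 mm high, 18 mm thick.
- door_hinge (a point): a point on the door's hinge axis, on the plane of the door's outer face, at the height of door_push
- door_push (a point): a point on the door's outer face, good to push: 30 mm from the free edge, 186 mm from the hinge axis, 205 mm above the counter, 37 mm under the door's top edge, 45 mm under the cupboard's top. Its -x axis points out of the outer face, y towards the hinge. Below it, on the same face, a vertical steel bar handle stands 35 mm out, 57 to 157 mm above the counter.
- sifter_mid (a point): centre, half-way up, of the loose stainless sifter collar (inner lid): 62 mm diameter, 26 mm high, bore 55 mm, 21 mm deep, open below; z up. On top a perforated dome, 36 mm diameter, 22 mm high, is hidden by the cap. About 90 g. Starts standing on the counter at the robot's right, cap on. Seated, this point is 8 mm below jar_mouth, the collar's top face 5 mm above jar_mouth.
- cap_mid (a point): centre, half-way up, of the loose stainless cap (outer lid): an upturned cup 48 mm in diameter, 28 mm high, z up, 40 g, sitting loosely over the sifter's dome, narrower than the collar below. In place, this point is 28.5 mm above sifter_mid and the cap's lower edge 1.5 mm above the collar's top face. It comes free after 22 mm of lift.
- jar_mouth (a point): centre of the mouth, level with the rim, of the one open amber glass jar: loose, about 0.3 kg, 106 mm high, body 58 mm and neck 50 mm in diameter, neck 22 mm high; z up. It stands on the turntable's wooden platter, so the mouth is 136 mm above the counter.
- turntable: the lazy susan; origin at its centre on the counter. Its wooden platter is 264 mm in diameter, its top 30 mm above the counter, free to turn with a little friction; the three jars stand 80 mm from its centre.
- closed_jar1: one of two other jars of the same kind, with their shaker tops and caps on, 141 mm high in all; origin under its centre, on the platter, 80 mm from the turntable's centre and 139 mm from the other jars; z axis up
- closed_jar2: the other closed jar; origin as for closed_jar1
- bowl: small teal ceramic bowl, 104 mm across, 45 mm high, on the counter; origin under its centre
- brush: stainless basting brush lying on the counter, 245 mm long, 23 mm high; origin near its middle, on the counter; x axis towards the bristles
Mind the look-alikes: they are no part of the job. What is shaped like the closed_jar2 but blue or pink is not meant. What is shaped like the part that bears cap_mid but orange is not meant.

How it is judged:
By the outcome, as a careful person would: the job done as asked, in the order asked, and still so for the second after the job is handed in, while the arm keeps its last pose, push and grip.
It also fails if it takes over 72 s, if anything falls off the work surface, if the arm or the gripper's body presses on something with over 40 N, if the wrist force passes 120 N, or if a joint passes its speed limit or range.

## Working session

There is one attempt and no reset: what is moved stays moved. The work goes in short steps, Python scripts to look and compute and a tool call to move; the robot and the scene stay as the last step left them, time stands still between calls to the robot, and variables do not carry over. Pictures are saved under pics/ and viewed, and the job is handed in when it is done.

Besides the shell and the picture viewer there is one more tool, called after ">>>" as name(argument=value, ...), one argument or row to a line, values as JSON. jog_arm: Moves the arm, as the interface text tells. Its arguments: {"type":"object","properties":{"commands":{"type":"array","items":{"type":"array","items":{"type":"number"}}},"gripper":{"type":"number"},"newtons":{"type":"number"}},"required":["commands"]}

```bash
mkdir -p pics; ls; python3 - <<'E'
from workcell import observe, grab_frame, camera_info, bot, nets
import cv2
print(observe()); print(bot.tip_extent)
for n in ["scene","top","wrist"]:
    im=grab_frame(n); cv2.imwrite(f"pics/{n}0.png",im[:,:,::-1]); print(n,camera_info(n))
E
```

```text
pics
{'clock': 0.0, 'qpos': array([ 1.18578539,  0.5220055 , -0.03637773,  1.59995214,  0.02122898,
        1.021078  , -0.11279959]), 'qd': array([-0.00083637,  0.00030611, -0.00101423,  0.00105732, -0.00082844,
       -0.000559  ,  0.00096255]), 'joint_efforts': array([-7.07086165e-04, -9.27097392e+01,  1.97979346e+00, -3.69929516e+01,
        1.78649335e-02,  8.08637822e-03,  5.33605407e-05]), 'position': array([ 0.19342185, -0.5940113 ,  0.24175047]), 'tool_rot': array([-1.50189757,  1.56973934,  1.95455423]), 'force': array([-0.16995008,  0.24758124, -0.1404593 ]), 'moment': array([-0.01989624, -0.0038751 ,  0.03310858]), 'grip_width': 0.08547808003434687}
0.011
scene {'fov_y': 42.61559597357979, 'cx': 259.47132118401333, 'cy': 187.11315238448944, 'R': array([[ 0.25833583,  0.96604221, -0.00500493],
       [ 0.50092001, -0.1383807 , -0.85435936],
       [-0.82603979,  0.21820456, -0.51965857]]), 't': array([-0.16598884, -0.11682835,  1.72391989])}
top {'fov_y': 54.73943528868704, 'cx': 267.5233022992216, 'cy': 193.111918025604, 'R': array([[ 0.00955132, -0.99992802,  0.007262  ],
       [-0.99848784, -0.00993023, -0.05406869],
       [ 0.05413691, -0.0067346 , -0.99851081]]), 't': array([0.01760574, 0.50518745, 1.14219101])}
wrist {'fov_y': 60.759305004985876, 'cx': 253.43161581347655, 'cy': 189.303156429831, 'tool_from_camera': array([[ 8.17862780e-05, -3.17612592e-01,  9.48220562e-01,
        -1.31567533e-01],
       [ 9.99999918e-01, -3.51000938e-04, -2.03822398e-04,
        -3.32113692e-04],
       [ 3.97562867e-04,  9.48220501e-01,  3.17612537e-01,
        -8.05027343e-02],
       [ 0.00000000e+00,  0.00000000e+00,  0.00000000e+00,
         1.00000000e+00]])}
```

View pics/scene0.png

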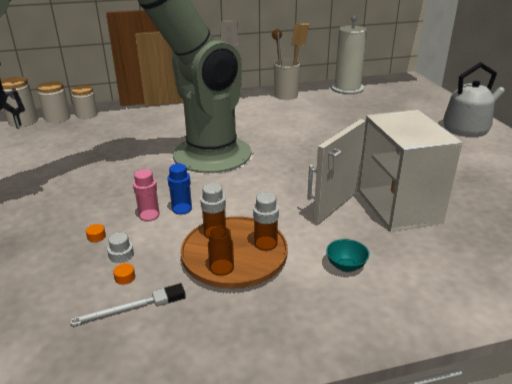

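View pics/top0.png

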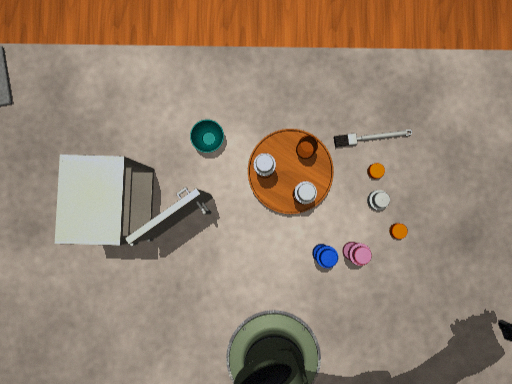

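View pics/wrist0.png

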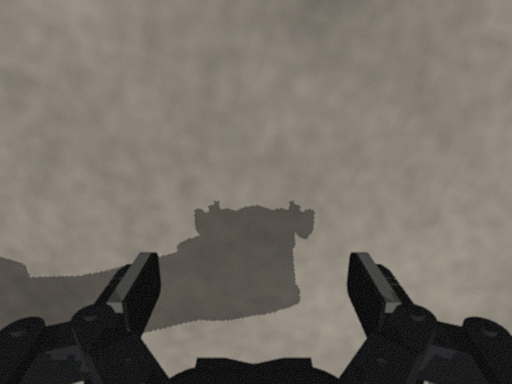

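The scene shows the door open at the cupboard (scene 340,170; top 165,215). The open jar stands on the platter (scene 221,250; top 307,147), with closed jars at top 264,165 and 305,192.

Candidates for the shaker top:
- Grey steel two-tier top: scene (120,247), top (378,200).
- Orange: scene (95,233), top (399,231).
- Orange: scene (124,273), top (376,171).

I choose the grey one.

```bash
cat > h.py <<'E'
import numpy as np, cv2
from workcell import observe, grab_frame, camera_info, bot, nets
from scipy.spatial.transform import Rotation as Ro
def K(c):
    f=192/np.tan(np.radians(c["fov_y"])/2); return np.array([[f,0,c["cx"]],[0,f,c["cy"]],[0,0,1]])
def Rt(name):
    c=camera_info(name)
    if "R" in c: return K(c),np.array(c["R"]),np.array(c["t"])
    o=observe(); T=np.eye(4); T[:3,:3]=Ro.from_euler("xyz",o["tool_rot"]).as_matrix(); T[:3,3]=o["position"]
    W=np.linalg.inv(T@c["tool_from_camera"]); return K(c),W[:3,:3],W[:3,3]
def proj(name,X):
    k,R,t=Rt(name); p=k@(R@np.array(X)+t); return p[:2]/p[2]
def ray(name,uv):
    k,R,t=Rt(name); d=R.T@np.linalg.inv(k)@[uv[0],uv[1],1]; return -R.T@t,d
def atz(name,uv,z):
    o,d=ray(name,uv); return o+d*(z-o[2])/d[2]
def tri(uvs,names):
    A=[];b=[]
    for n,uv in zip(names,uvs):
        o,d=ray(n,uv); d/=np.linalg.norm(d); P=np.eye(3)-np.outer(d,d); A.append(P); b.append(P@o)
    X=np.linalg.lstsq(np.vstack(A),np.hstack(b),rcond=None)[0]
    return X
def pic(cam,name,crop=None,s=1,pts=()):
    im=grab_frame(cam)[:,:,::-1].copy()
    for p in pts: cv2.circle(im,tuple(int(round(v)) for v in p),2,(0,0,255),-1)
    if crop: im=im[crop[1]:crop[3],crop[0]:crop[2]]
    im=cv2.resize(im,None,fx=s,fy=s,interpolation=cv2.INTER_CUBIC); cv2.imwrite(f"pics/{name}.png",im)
E
python3 - <<'E'
from h import *
np.set_printoptions(precision=4,suppress=True)
grab_frame("scene");grab_frame("top")
Z=dict(door_push=.205,door_hinge=.205,sifter_mid=.013,cap_mid=.0415,jar_mouth=.136,turntable=0,closed_jar1=.03,bowl=0,brush=0,cupboard=0)
for n in Z:
    r={}
    for c in ("scene","top"):
        r[c]=nets.pinpoint(c,n)[:3]
        for q in r[c]: print(n,c,round(q["p"],2),np.round(q["location"],1),atz(c,q["location"],Z[n])[:2])
    if r["scene"] and r["top"]: print("   TRI",tri([r[c][0]["location"] for c in r],list(r)))
pic("scene","crop_s",(60,200,200,330),4)
pic("top","crop_t",(330,130,430,270),4)
print(observe()["clock"])
E
```

```text
door_push scene 0.96 [323.5 152.3] [0.463  0.2219]
door_push top 0.8 [195.7 203.6] [0.4655 0.2097]
   TRI [0.4671 0.2145 0.2072]
door_hinge scene 0.65 [359.1 124.2] [0.3238 0.3868]
door_hinge top 0.84 [135.1 241.9] [0.3654 0.3635]
   TRI [0.3683 0.3599 0.2264]
sifter_mid scene 0.86 [118.4 251.1] [ 0.4876 -0.3272]
sifter_mid top 0.61 [377.6 197.5] [ 0.4947 -0.3213]
   TRI [ 0.4942 -0.3236  0.0168]
cap_mid scene 0.89 [121.7 269.7] [ 0.5978 -0.3179]
cap_mid scene 0.76 [ 94.1 230.3] [ 0.421  -0.3826]
cap_mid scene 0.75 [119.  240.5] [ 0.4823 -0.3214]
cap_mid top 0.64 [373.1 169.8] [ 0.5781 -0.2994]
cap_mid top 0.62 [382.4 197.8] [ 0.4927 -0.3273]
cap_mid top 0.54 [397.7 231.7] [ 0.3903 -0.373 ]
   TRI [ 0.5795 -0.3124  0.0239]
jar_mouth scene 0.74 [221.7 226.5] [ 0.6215 -0.0828]
jar_mouth scene 0.66 [358.6 127.2] [0.2045 0.4476]
jar_mouth top 0.83 [306.6 142.3] [ 0.6424 -0.085 ]
   TRI [ 0.6396 -0.0847  0.149 ]
turntable scene 0.93 [231.9 254.5] [ 0.5608 -0.0506]
turntable scene 0.22 [118.2 241.6] [ 0.4292 -0.3285]
turntable top 0.61 [289.3 172.9] [ 0.5705 -0.0458]
   TRI [ 0.5691 -0.0487  0.0061]
closed_jar1 scene 0.95 [213.  233.4] [ 0.5001 -0.0865]
closed_jar1 scene 0.9 [265.2 244.4] [0.5803 0.0317]
closed_jar1 scene 0.89 [183.3 206.4] [ 0.3529 -0.1443]
closed_jar1 top 0.81 [316.2 252.9] [ 0.3231 -0.1275]
closed_jar1 top 0.73 [303.3 196.1] [ 0.496  -0.0874]
closed_jar1 top 0.72 [349.3 250.2] [ 0.3321 -0.2286]
   TRI [ 0.322  -0.1028 -0.0882]
bowl top 0.69 [204.4 137.4] [0.6809 0.2245]
bowl top 0.18 [133.1 241.6] [0.3499 0.4407]
brush scene 0.85 [133.6 310.2] [ 0.6924 -0.3009]
brush top 0.55 [370.  138.8] [ 0.6822 -0.3023]
   TRI [ 0.6839 -0.3029 -0.0076]
cupboard scene 0.83 [395.2 205.4] [0.4664 0.4577]
cupboard top 0.57 [126.7 200.4] [0.4784 0.4645]
   TRI [0.4765 0.4565 0.0081]
1.35
```

View pics/crop_s.png

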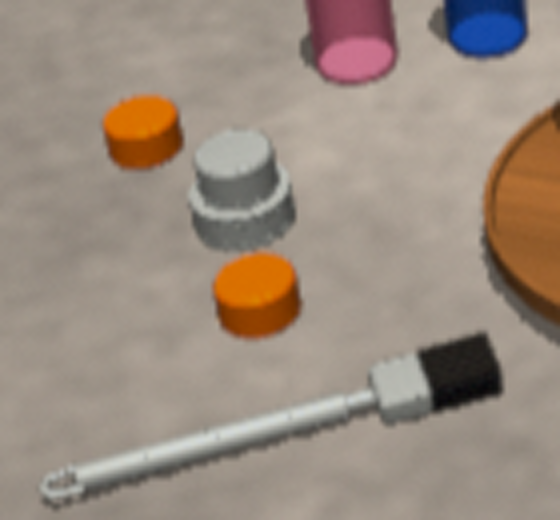

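The crop confirms it: the grey stainless two-tier top sits at crop (237,190), between two orange caps. Next I'll refine the cupboard and door geometry.

```bash
python3 - <<'E'
from h import *
np.set_printoptions(precision=4,suppress=True)
pic("top","crop_d",(40,140,240,265),4)
o=observe(); print(Ro.from_euler("xyz",o["tool_rot"]).as_matrix())
for n in ("scene","top"):
    for w in ("door","cupboard","sifter_mid","cap_mid"):
        print(n,w,[(round(q["p"],2),np.round(q["rect"],1)) for q in nets.find_in(n,w)[:4]])
E
```

```text
[[-0.      0.3095 -0.9509]
 [ 0.0001 -0.9509 -0.3095]
 [-1.     -0.0001 -0.    ]]
scene door [(0.75, array([308.6, 118.4, 364.5, 221.3]))]
scene cupboard [(0.83, array([307.4, 107.9, 461.7, 231.6]))]
scene sifter_mid [(0.59, array([106.9, 244.2, 135.9, 263.3])), (0.49, array([197.7, 182.9, 228. , 236.9])), (0.38, array([ 72.5, 285. , 185.2, 327.4]))]
scene cap_mid [(0.76, array([110. , 260.9, 133.6, 286.7])), (0.7, array([ 84.3, 224.1, 105.4, 240.8])), (0.53, array([108.1, 232.3, 126.4, 252.1]))]
top door [(0.83, array([125. , 187.9, 211.4, 246. ]))]
top cupboard [(0.85, array([ 55.8, 154.7, 212.3, 248.7]))]
top sifter_mid [(0.69, array([125.2, 192. , 214.2, 245.3]))]
top cap_mid [(0.73, array([372.7, 191. , 391.3, 209.7])), (0.72, array([365.2, 163.5, 387.9, 181.6])), (0.6, array([188. , 119.1, 225.2, 152.2])), (0.57, array([387.6, 223.1, 408.8, 237.3]))]
```

View pics/crop_d.png

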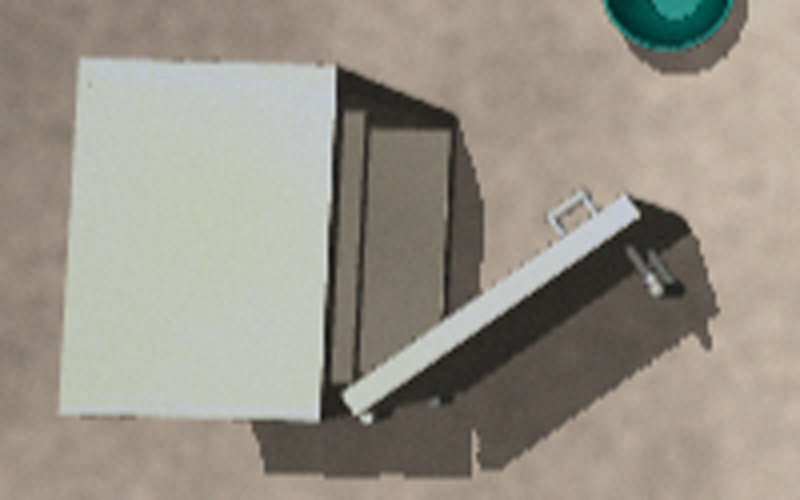

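View pics/crop_t.png

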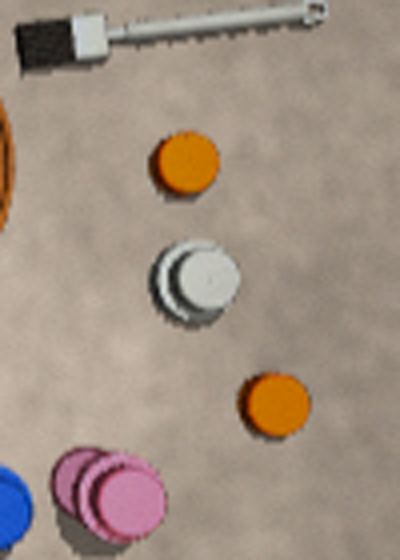

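```bash
python3 - <<'E'
from h import *
np.set_printoptions(precision=4,suppress=True)
f=lambda p:(p[0]/4+40-.375,p[1]/4+140-.375)
H=atz("top",f((364,418)),.242);F=atz("top",f((641,214)),.242);print("door outer",H,F,np.linalg.norm(F-H))
print("inner",atz("top",f((344,400)),.242),atz("top",f((625,197)),.242))
C=[atz("top",f(p),.25) for p in ((80,59),(335,66),(321,420),(61,413))];print(np.array(C),np.mean(C,0))
print("cap",atz("top",(330+208/4-.375,130+279/4-.375),.0555),"orange",atz("top",(330+187/4,130+163/4),.028),atz("top",(330+278/4,130+404/4),.028))
d=F-H;d/=np.linalg.norm(d);P=H+d*.186;print("push",P,"angle",np.degrees(np.arctan2(d[1],d[0])))
print(proj("top",[*P[:2],.205]),proj("scene",[*P[:2],.205]))
E
```

```text
door outer [0.3628 0.3616 0.242 ] [0.4909 0.1929 0.242 ] 0.21178612119491302
inner [0.3738 0.3743 0.242 ] [0.5014 0.2031 0.242 ]
[[0.5833 0.541  0.25  ]
 [0.5806 0.3831 0.25  ]
 [0.3621 0.385  0.25  ]
 [0.3649 0.5439 0.25  ]] [0.4727 0.4633 0.25  ]
cap [ 0.4873 -0.3205  0.0555] orange [ 0.5769 -0.3147  0.028 ] [ 0.3918 -0.3834  0.028 ]
push [0.4753 0.2135 0.242 ] angle -52.79232436316119
[194.3244 199.8212] [322.1946 154.8124]
```

```bash
cat >> h.py <<'E'
def down(a):
    a=np.radians(a); x=np.array([0,0,-1.]); z=-np.array([np.cos(a),np.sin(a),0]); return np.column_stack([x,np.cross(z,x),z])
def cur():
    o=observe(); return np.array(o["position"]),Ro.from_euler("xyz",o["tool_rot"]).as_matrix()
def plan(way,step=40,rstep=.12):
    """way: list of (xyz, heading deg[, step])"""
    p,R=cur(); rows=[]
    for w in way:
        q=np.array(w[0],float); Q=down(w[1]); s=w[2] if len(w)>2 else step
        rv=Ro.from_matrix(R.T@Q).as_rotvec()
        n=int(max(np.ceil(np.linalg.norm(q-p)*1000/s),np.ceil(np.linalg.norm(rv)/rstep),1))
        for i in range(n):
            d=(q-p)/n; t=R.T@d*1000; r=rv/n
            rows.append([round(v,1) for v in t]+[round(v,3) for v in r])
            R=R@Ro.from_rotvec(r).as_matrix(); p=p+d
    print(len(rows)); print(str(rows).replace(" ",""))
def st():
    o=observe(); p,R=cur(); np.set_printoptions(precision=4,suppress=True)
    print("t",round(o["clock"],2),"p",p,"head",np.degrees(np.arctan2(-R[1,2],-R[0,2])),"tilt",R[2,0],"F",o["force"],"w",o["grip_width"],"tip",bot.tip_extent,"q",o["qpos"])
E
python3 - <<'E'
from h import *
plan([([.25,-.5,.31],18),([.42,-.2,.31],18),([.435,.1,.31],37),([.435,.183,.25],37)])
E
```

```text
31
[[np.float64(-16.9),np.float64(-18.0),np.float64(-20.7),np.float64(0.0),np.float64(0.0),np.float64(-0.0)],[np.float64(-12.7),np.float64(-13.5),np.float64(-15.6),np.float64(0.0),np.float64(0.0),np.float64(-0.0)],[np.float64(-9.5),np.float64(-10.2),np.float64(-11.7),np.float64(0.0),np.float64(0.0),np.float64(-0.0)],[np.float64(-7.1),np.float64(-7.6),np.float64(-8.7),np.float64(0.0),np.float64(0.0),np.float64(-0.0)],[np.float64(-2.1),np.float64(-25.6),np.float64(-28.1),np.float64(0.0),np.float64(0.0),np.float64(0.0)],[np.float64(-1.9),np.float64(-23.0),np.float64(-25.3),np.float64(0.0),np.float64(0.0),np.float64(0.0)],[np.float64(-1.7),np.float64(-20.7),np.float64(-22.7),np.float64(0.0),np.float64(0.0),np.float64(0.0)],[np.float64(-1.6),np.float64(-18.6),np.float64(-20.5),np.float64(0.0),np.float64(0.0),np.float64(0.0)],[np.float64(-1.4),np.float64(-16.8),np.float64(-18.4),np.float64(0.0),np.float64(0.0),np.float64(0.0)],[np.float64(-1.3),np.float64(-15.1),np.float64(-16.6),np.float64(0.0),np.float64(0.0),np.float64(0.0)],[np.float64(-1.1),np.float64(-13.6),np.float64(-14.9),np.float
[... 1428 characters left out ...]
-10.2),np.float64(-10.7),np.float64(-0.03),np.float64(0.0),np.float64(0.0)],[np.float64(9.6),np.float64(-27.6),np.float64(-26.7),np.float64(0.0),np.float64(-0.0),np.float64(-0.0)],[np.float64(8.0),np.float64(-23.0),np.float64(-22.2),np.float64(0.0),np.float64(-0.0),np.float64(-0.0)],[np.float64(6.6),np.float64(-19.2),np.float64(-18.5),np.float64(0.0),np.float64(-0.0),np.float64(-0.0)],[np.float64(5.5),np.float64(-16.0),np.float64(-15.4),np.float64(0.0),np.float64(-0.0),np.float64(-0.0)],[np.float64(4.6),np.float64(-13.3),np.float64(-12.9),np.float64(0.0),np.float64(-0.0),np.float64(-0.0)],[np.float64(3.8),np.float64(-11.1),np.float64(-10.7),np.float64(0.0),np.float64(-0.0),np.float64(-0.0)]]
```

```bash
python3 - <<'E'
s=open("h.py").read()
i=s.index("def plan"); j=s.index("def st()")
s=s[:i]+'''def plan(way,step=40,rstep=.12):
    p,R=cur()
    for w in way:
        q=np.array(w[0],float); Q=down(w[1]); s=w[2] if len(w)>2 else step
        rv=Ro.from_matrix(R.T@Q).as_rotvec()
        n=int(max(np.ceil(np.linalg.norm(q-p)*1000/s),np.ceil(np.linalg.norm(rv)/rstep),1))
        d=(q-p)/n; r=rv/n
        print("n",n)
        for i in range(n):
            t=R.T@d*1000
            if i==0 or np.linalg.norm(r)>.005: print([round(float(v),1) for v in t]+[round(float(v),3) for v in r])
            R=R@Ro.from_rotvec(r).as_matrix(); p=p+d
'''+s[j:]
open("h.py","w").write(s)
E
python3 - <<'E'
from h import *
plan([([.25,-.5,.31],18),([.42,-.2,.31],18),([.435,.1,.31],37),([.435,.183,.25],37)])
E
```

```text
n 4
[-16.9, -18.0, -20.7, 0.0, 0.0, -0.0]
n 9
[-0.0, -25.9, -28.3, 0.0, 0.0, 0.0]
n 8
[-0.0, -35.1, -13.4, -0.041, 0.0, 0.0]
[-0.0, -34.5, -14.8, -0.041, 0.0, 0.0]
[-0.0, -33.9, -16.2, -0.041, 0.0, 0.0]
[-0.0, -33.2, -17.6, -0.041, 0.0, 0.0]
[-0.0, -32.4, -19.0, -0.041, 0.0, 0.0]
[-0.0, -31.6, -20.3, -0.041, 0.0, 0.0]
[-0.0, -30.7, -21.6, -0.041, 0.0, 0.0]
[-0.0, -29.8, -22.9, -0.041, 0.0, 0.0]
n 3
[20.0, -22.1, -16.7, 0.0, -0.0, -0.0]
```

>>> jog_arm(
  commands=[
    [-17, -18, -21, 0, 0, 0],
    [-17, -18, -21, 0, 0, 0],
    [-17, -18, -21, 0, 0, 0],
    [-17, -18, -21, 0, 0, 0],
    [0, -26, -28, 0, 0, 0],
    [0, -26, -28, 0, 0, 0],
    [0, -26, -28, 0, 0, 0],
    [0, -26, -28, 0, 0, 0],
    [0, -26, -28, 0, 0, 0],
    [0, -26, -28, 0, 0, 0],
    [0, -26, -28, 0, 0, 0],
    [0, -26, -28, 0, 0, 0],
    [0, -26, -28, 0, 0, 0],
  ],
  gripper=255,
)

```text
clock: 3.1
position: [0.4238, -0.1884, 0.3134]
tool_rot: [1.804, 1.567, -1.031]
force: [0.2, -0.1, 0.2]
grip_width: -0.0003
```

```bash
python3 - <<'E'
from h import *
st()
plan([([.435,.05,.31],37),([.435,.183,.25],37)])
E
```

```text
t 3.1 p [ 0.4238 -0.1884  0.3134] head 17.54693632173669 tilt -0.9999913975948459 F [ 0.2406 -0.0871  0.1658] w -0.00026948540579475866 tip 0.011 q [ 0.5291  0.1914 -0.2794  1.905   0.0639  1.0504 -1.0416]
n 6
[0.4, -37.3, -13.8, -0.057, -0.0, -0.001]
[0.4, -36.5, -15.8, -0.057, -0.0, -0.001]
[0.5, -35.5, -17.9, -0.057, -0.0, -0.001]
[0.5, -34.5, -19.9, -0.057, -0.0, -0.001]
[0.5, -33.3, -21.8, -0.057, -0.0, -0.001]
[0.5, -32.0, -23.6, -0.057, -0.0, -0.001]
n 4
[15.0, -26.6, -20.0, -0.0, -0.0, -0.0]
```

>>> jog_arm(
  commands=[
    [0, -37, -14, -0.057, 0, 0],
    [0, -36, -16, -0.057, 0, 0],
    [0, -35, -18, -0.057, 0, 0],
    [0, -34, -20, -0.057, 0, 0],
    [0, -33, -22, -0.057, 0, 0],
    [0, -32, -24, -0.057, 0, 0],
    [15, -27, -20, 0, 0, 0],
    [15, -27, -20, 0, 0, 0],
    [15, -27, -20, 0, 0, 0],
    [15, -27, -20, 0, 0, 0],
  ],
)

```text
clock: 4.1
position: [0.4343, 0.199, 0.2536]
tool_rot: [2.247, 1.559, -0.233]
force: [1.2, 0.1, -0.8]
grip_width: 0.0
```

```bash
python3 - <<'E'
from h import *
st()
pic("scene","s1",(180,30,480,255),2.6)
plan([([.435,.183,.212],37)])
H=np.array([.363,.361])
w=[]
for ang in np.linspace(-53,-0.5,12):
    a=np.radians(ang); d=np.array([np.cos(a),np.sin(a)]); n=np.array([-d[1],d[0]])
    print(ang, H+d*.186-n*.013, ang+90)
E
```

```text
t 4.1 p [0.4343 0.199  0.2536] head 37.95418449505439 tilt -0.999925734174281 F [ 1.2282  0.1094 -0.849 ] w 1.4833545367668824e-05 tip 0.011 q [-0.0825  0.313  -0.5865  1.947   0.2251  0.9356 -1.6883]
n 2
[19.9, 8.8, 5.8, 0.011, -0.004, -0.003]
[19.9, 9.0, 5.7, 0.011, -0.004, -0.003]
-53.0 [0.4646 0.2046] 37.0
-48.22727272727273 [0.4772 0.2136] 41.77272727272727
-43.45454545454545 [0.4891 0.2236] 46.54545454545455
-38.68181818181819 [0.5001 0.2346] 51.31818181818181
-33.90909090909091 [0.5101 0.2464] 56.09090909090909
-29.136363636363637 [0.5191 0.2591] 60.86363636363636
-24.363636363636367 [0.5271 0.2724] 65.63636363636363
-19.590909090909093 [0.5339 0.2864] 70.4090909090909
-14.81818181818182 [0.5395 0.3009] 75.18181818181819
-10.045454545454547 [0.5439 0.3158] 79.95454545454545
-5.272727272727273 [0.547 0.331] 84.72727272727272
-0.5 [0.5489 0.3464] 89.5
```

View pics/s1.png

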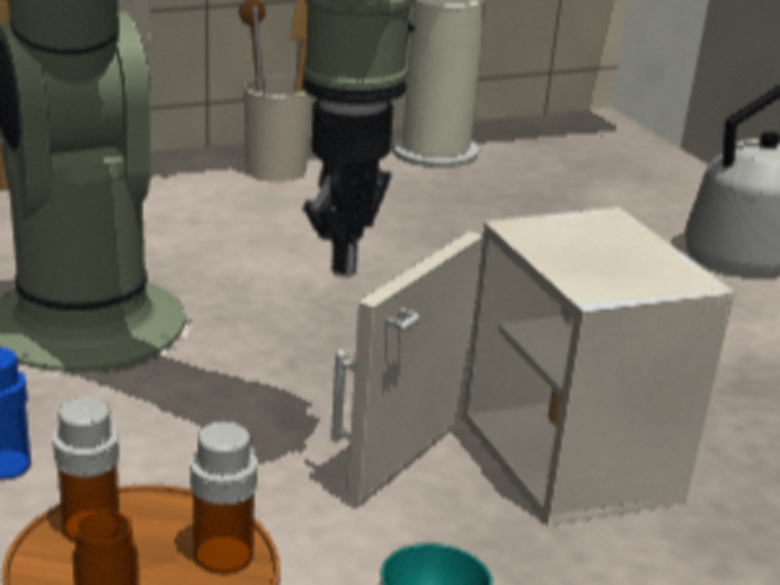

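>>> jog_arm(
  commands=[
    [20, 9, 6, 0.011, 0, 0],
    [20, 9, 6, 0.011, 0, 0],
    [0, 0, 0, 0, 0, 0],
  ],
)

```text
clock: 4.45
position: [0.4342, 0.1852, 0.2102]
tool_rot: [2.556, 1.562, 0.064]
force: [-0.7, -0.2, 0.2]
grip_width: 0.0001
```

```bash
python3 - <<'E'
from h import *
st()
plan([([.4606,.2016,.212],37,20)])
E
```

```text
t 4.45 p [0.4342 0.1852 0.2102] head 37.23382277989814 tilt -0.9999584537053442 F [-0.7417 -0.1834  0.1919] w 0.0001405906492238067 tip 0.011 q [-0.0805  0.3627 -0.5623  2.0095  0.2655  0.8312 -1.7135]
n 2
[-0.8, 1.5, -15.5, 0.002, -0.004, -0.003]
```

>>> jog_arm(
  commands=[
    [0, 1, -10, 0, 0, 0],
    [0, 1, -10, 0, 0, 0],
    [0, 1, -9, 0, 0, 0],
    [0, 0.5, -8, -0.042, 0, 0],
    [0, 0.5, -8, -0.042, 0, 0],
    [0, 0.5, -8, -0.042, 0, 0],
    [0, 0.5, -8, -0.042, 0, 0],
    [0, 0.5, -8, -0.042, 0, 0],
    [0, 0.5, -8, -0.042, 0, 0],
    [0, 0.5, -8, -0.042, 0, 0],
    [0, 0.5, -8, -0.042, 0, 0],
    [0, 0.5, -8, -0.042, 0, 0],
    [0, 0.5, -8, -0.042, 0, 0],
  ],
)

```text
clock: 5.75
position: [0.5287, 0.2671, 0.2204]
tool_rot: [2.386, 1.55, 0.329]
force: [-0.7, -0.4, 0.5]
grip_width: -0.0001
```

```bash
python3 - <<'E'
from h import *
st()
pic("scene","s2",(180,30,480,255),2.6)
pic("top","t2",(40,120,340,345),2.6)
E
```

```text
t 5.75 p [0.5287 0.2671 0.2204] head 62.15478478630211 tilt -0.999790960600752 F [-0.7264 -0.4492  0.4515] w -0.0001071817308110893 tip 0.011 q [-0.133   0.5475 -0.6289  1.7061  0.3831  0.9923 -1.3855]
```

View pics/s2.png

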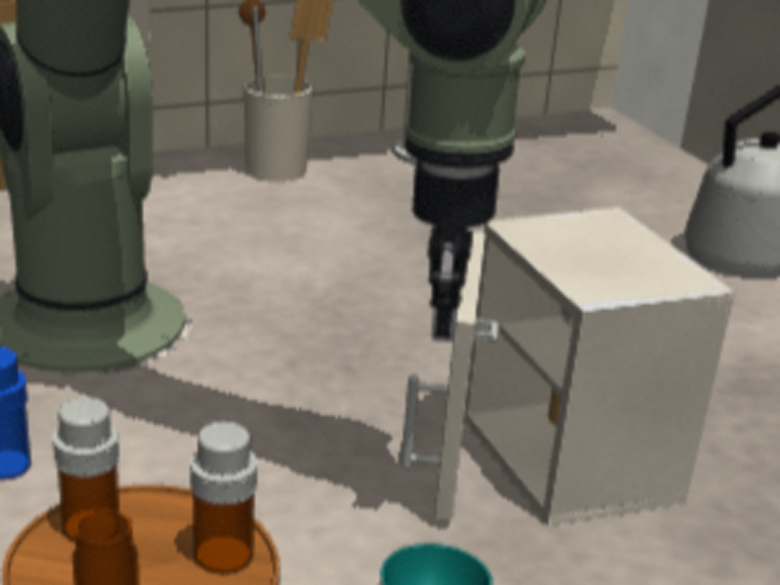

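View pics/t2.png

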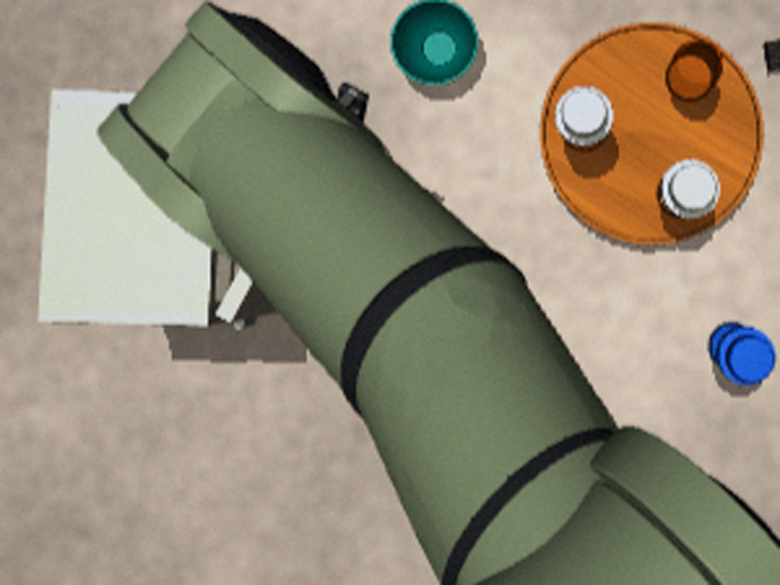

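>>> jog_arm(
  commands=[
    [2, -0.5, -8, -0.042, 0, 0],
    [2, -0.5, -8, -0.042, 0, 0],
    [2, -0.5, -8, -0.042, 0, 0],
    [1, -0.5, -8, -0.042, 0, 0],
    [1, -0.5, -8, -0.042, 0, 0],
    [1, 0, -8, -0.042, 0, 0],
    [1, 0, -8, -0.042, 0, 0],
    [1, 0, -7, -0.042, 0, 0],
  ],
)

```text
clock: 6.65
position: [0.5507, 0.333, 0.2109]
tool_rot: [2.055, 1.546, 0.357]
force: [-0.2, -1.3, 9.2]
grip_width: 0.0001
```

```bash
python3 - <<'E'
from h import *
st()
E
```

```text
t 6.65 p [0.5507 0.333  0.2109] head 82.71191304093185 tilt -0.999690202320674 F [-0.2119 -1.3033  9.243 ] w 0.00012620933912245444 tip 0.011 q [-0.1966  0.6534 -0.6911  1.5758  0.4723  1.0591 -1.1405]
```

```bash
python3 - <<'E'
from h import *
pic("scene","s3",(260,30,480,200),3.5)
pic("wrist","w3")
E
```

```text
(no output)
```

View pics/s3.png

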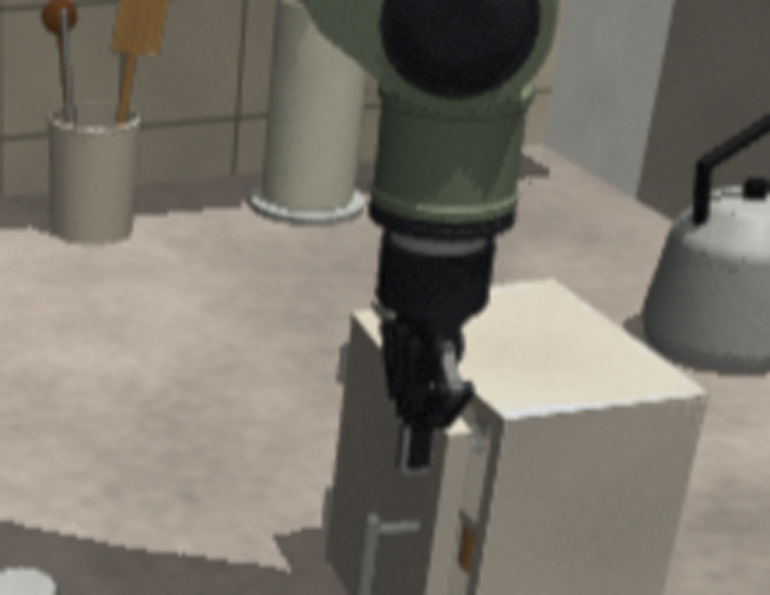

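View pics/w3.png

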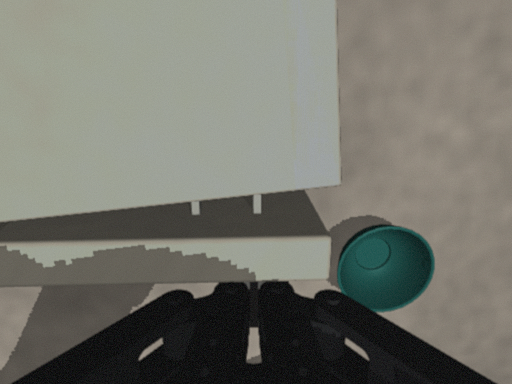

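>>> jog_arm(
  commands=[
    [-6, 0, 1, 0, 0, 0],
    [-6, 0, 0, 0, 0, 0],
    [0, 0, 0, 0, 0, 0],
  ],
)

```text
clock: 7.05
position: [0.55, 0.3338, 0.2236]
tool_rot: [2.105, 1.546, 0.412]
force: [0.8, -0.1, -0.2]
grip_width: -0.0001
```

```bash
python3 - <<'E'
from h import *
st()
E
```

```text
t 7.05 p [0.55   0.3338 0.2236] head 82.98552226732711 tilt -0.999695986980182 F [ 0.8307 -0.1265 -0.2021] w -6.586969535224624e-05 tip 0.011 q [-0.1929  0.6407 -0.6991  1.5639  0.4613  1.0813 -1.1285]
```

>>> jog_arm(
  commands=[
    [0, 0, -4, -0.02, 0, 0],
    [0, 0, -4, -0.02, 0, 0],
    [0, 0, -4, -0.02, 0, 0],
    [0, 0, -4, -0.02, 0, 0],
  ],
)

```text
clock: 7.45
position: [0.5521, 0.3495, 0.2239]
tool_rot: [1.945, 1.546, 0.337]
force: [-0.0, -0.5, -0.7]
grip_width: 0.0002
```

>>> jog_arm(
  commands=[
    [0, 0, -4, -0.015, 0, 0],
    [0, 0, -4, -0.015, 0, 0],
  ],
)

```text
clock: 7.65
position: [0.5526, 0.3536, 0.2236]
tool_rot: [1.522, 1.549, -0.055]
force: [-12.1, -45.8, 30.4]
grip_width: -0.0001
```

```bash
python3 - <<'E'
from h import *
st()
pic("scene","s4",(260,30,480,200),3.5)
pic("wrist","w4")
E
```

```text
t 7.65 p [0.5526 0.3536 0.2236] head 89.64152780541973 tilt -0.9997661799848763 F [-12.0859 -45.8343  30.3542] w -7.621216274542973e-05 tip 0.011 q [-0.2201  0.6696 -0.7168  1.5204  0.4894  1.1187 -1.048 ]
```

View pics/w4.png

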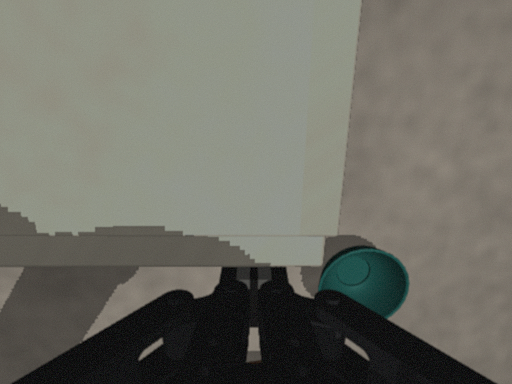

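View pics/s4.png

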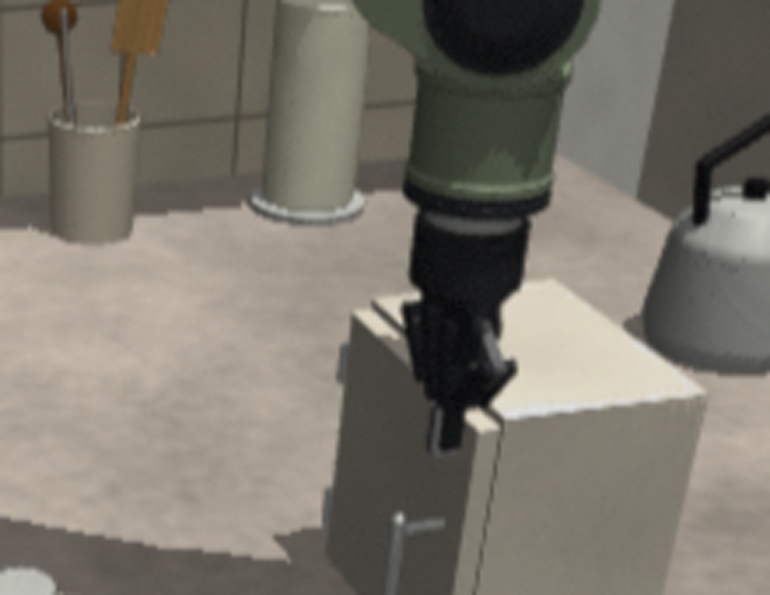

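The door is flush and shut, and the force shows it bottomed out. I'll back off now.

>>> jog_arm(
  commands=[
    [0, 0, 6, 0, 0, 0],
    [0, 0, 12, 0, 0, 0],
    [0, 0, 20, 0, 0, 0],
    [-10, 0, 30, 0, 0, 0],
  ],
)

```text
clock: 8.15
position: [0.5502, 0.2867, 0.2325]
tool_rot: [1.584, 1.552, 0.014]
force: [0.1, -0.5, 0.3]
grip_width: -0.0
```

```bash
python3 - <<'E'
from h import *
st()
pic("scene","s5",(180,30,480,255),2.6)
plan([([.52,.15,.32],80),([.48,-.12,.34],35),([.48,-.28,.2],10)])
E
```

```text
t 8.15 p [0.5502 0.2867 0.2325] head 90.05207377969491 tilt -0.9998191141218302 F [ 0.1367 -0.5483  0.3004] w -4.784857981195529e-05 tip 0.011 q [-0.0956  0.6073 -0.7374  1.6114  0.4629  1.0867 -0.9577]
n 4
[-21.5, -7.4, 32.9, 0.043, 0.0, -0.005]
[-21.5, -6.1, 33.2, 0.043, 0.0, -0.005]
[-21.4, -4.8, 33.4, 0.043, 0.0, -0.005]
[-21.4, -3.5, 33.6, 0.043, 0.0, -0.005]
n 7
[-2.9, 1.1, 39.0, 0.112, 0.0, 0.0]
[-2.9, 5.4, 38.6, 0.112, 0.0, 0.0]
[-2.9, 9.7, 37.8, 0.112, 0.0, 0.0]
[-2.9, 13.9, 36.4, 0.112, 0.0, 0.0]
[-2.9, 17.9, 34.7, 0.112, 0.0, 0.0]
[-2.9, 21.6, 32.4, 0.112, 0.0, 0.0]
[-2.9, 25.1, 29.8, 0.112, 0.0, 0.0]
n 6
[23.3, 21.8, 15.3, 0.073, -0.0, 0.0]
[23.3, 22.9, 13.7, 0.073, -0.0, 0.0]
[23.3, 23.8, 12.0, 0.073, -0.0, 0.0]
[23.3, 24.6, 10.2, 0.073, -0.0, 0.0]
[23.3, 25.3, 8.4, 0.073, -0.0, 0.0]
[23.3, 25.9, 6.5, 0.073, -0.0, 0.0]
```

View pics/s5.png

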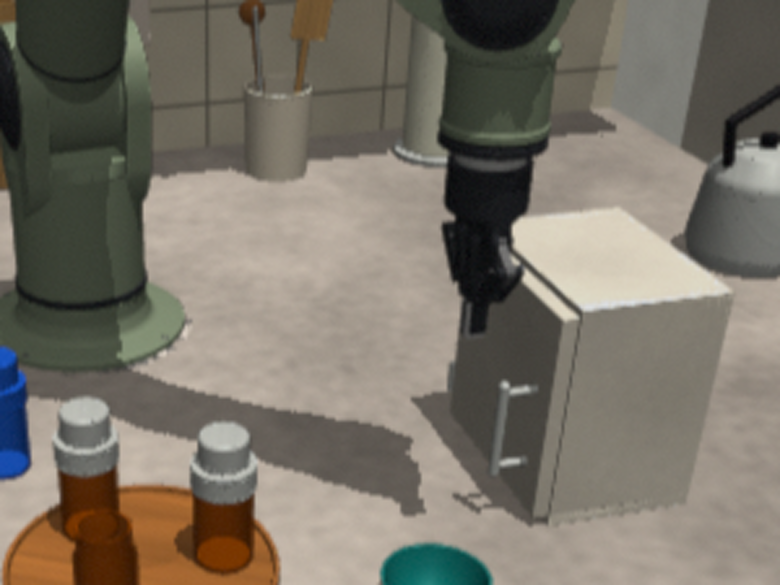

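The door is shut and flush (scene 510,200). Next I'll move over the shaker top, opening the gripper on the way.

>>> jog_arm(
  commands=[
    [-21, -7, 33, 0.043, 0, 0],
    [-21, -6, 33, 0.043, 0, 0],
    [-21, -5, 33, 0.043, 0, 0],
    [-21, -4, 34, 0.043, 0, 0],
    [-3, 1, 39, 0.112, 0, 0],
    [-3, 5, 39, 0.112, 0, 0],
    [-3, 10, 38, 0.112, 0, 0],
    [-3, 14, 36, 0.112, 0, 0],
    [-3, 18, 35, 0.112, 0, 0],
    [-3, 22, 32, 0.112, 0, 0],
    [-3, 25, 30, 0.112, 0, 0],
    [10, 30, 14, 0.05, 0, 0],
    [15, 30, 13, 0.05, 0, 0],
    [20, 28, 12, 0.05, 0, 0],
    [25, 28, 12, 0.05, 0, 0],
    [25, 28, 12, 0.05, 0, 0],
    [0, 0, 0, 0, 0, 0],
  ],
  gripper=0,
)

```text
clock: 9.9
position: [0.482, -0.3019, 0.2451]
tool_rot: [2.756, 1.536, -0.07]
force: [-1.2, 0.2, -0.1]
grip_width: 0.0855
```

```bash
python3 - <<'E'
from h import *
st()
pic("wrist","w6",pts=[proj("wrist",[.4875,-.3205,.0555])])
plan([([.485,-.3205,.16],19)])
E
```

```text
t 9.9 p [ 0.482  -0.3019  0.2451] head 18.05914720179744 tilt -0.99938785716491 F [-1.1799  0.2388 -0.0644] w 0.08550491368347542 tip 0.011 q [ 0.7368  0.4335 -0.3717  1.7602  0.1749  0.9481 -0.9568]
n 3
[28.9, 6.3, 2.5, -0.004, -0.011, -0.005]
[28.9, 6.4, 2.2, -0.004, -0.011, -0.005]
[28.9, 6.6, 1.9, -0.004, -0.011, -0.005]
```

View pics/w6.png

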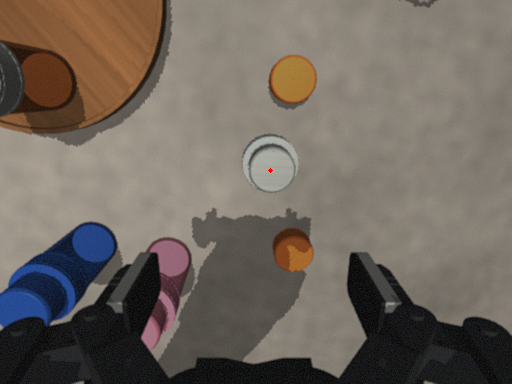

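The cap sits at (273,169), 3 px from my prediction, with orange caps at (293,80) and (293,252). I'll refine and descend.

```bash
python3 - <<'E'
from h import *
print(atz("wrist",(272.5,169),.0555), atz("wrist",(270.5,160),.026))
plan([([.487,-.3225,.10],19)])
E
```

```text
[ 0.49040091 -0.32029092  0.0555    ] [ 0.49350596 -0.31904452  0.026     ]
n 4
[36.7, 5.2, 2.1, -0.003, -0.008, -0.003]
[36.7, 5.3, 1.8, -0.003, -0.008, -0.003]
[36.7, 5.4, 1.5, -0.003, -0.008, -0.003]
[36.7, 5.5, 1.2, -0.003, -0.008, -0.003]
```

>>> jog_arm(
  commands=[
    [34, 5, 2, -0.003, -0.008, -0.003],
    [34, 5, 2, -0.003, -0.008, -0.003],
    [34, 5, 1, -0.003, -0.008, -0.003],
    [34, 5, 1, -0.003, -0.008, -0.003],
    [0, 0, 0, 0, 0, 0],
  ],
)

```text
clock: 10.45
position: [0.4912, -0.3186, 0.1115]
tool_rot: [2.585, 1.559, -0.218]
force: [-0.2, 0.4, -0.0]
grip_width: 0.0857
```

```bash
python3 - <<'E'
from h import *
st()
pic("wrist","w7",pts=[proj("wrist",[.489,-.320,.0555])])
plan([([.489,-.320,.009],19)])
E
```

```text
t 10.45 p [ 0.4912 -0.3186  0.1115] head 19.400253673057655 tilt -0.9999329780711961 F [-0.1803  0.3719 -0.0392] w 0.08566959540773532 tip 0.011 q [ 0.6988  0.6369 -0.3176  1.8091  0.279   0.728  -1.0003]
n 3
[34.9, -0.2, 1.6, 0.002, -0.004, -0.003]
[34.9, -0.1, 1.4, 0.002, -0.004, -0.003]
[35.0, -0.0, 1.3, 0.002, -0.004, -0.003]
```

View pics/w7.png

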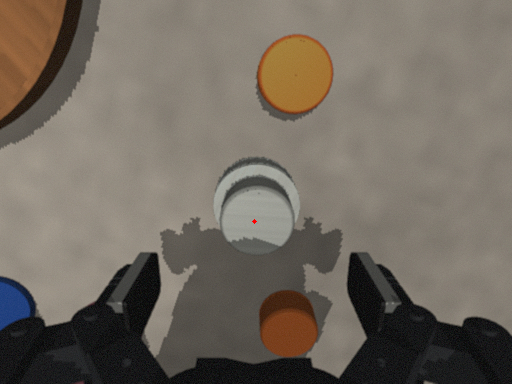

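>>> jog_arm(
  commands=[
    [30, 1, 1, 0.002, -0.004, -0.003],
    [30, 1, 1, 0.002, -0.004, -0.003],
    [20, 1, 1, 0.002, -0.004, -0.003],
    [12, 0, 0, 0, 0, 0],
    [10, 0, 0, 0, 0, 0],
    [0, 0, 0, 0, 0, 0],
  ],
)

```text
clock: 11.1
position: [0.4985, -0.3231, 0.0204]
tool_rot: [2.468, 1.556, -0.338]
force: [-1.7, -0.6, 0.3]
grip_width: 0.0851
```

```bash
python3 - <<'E'
from h import *
st()
pic("wrist","w8",pts=[proj("wrist",[.490,-.322,.0555])])
pic("scene","s8",(60,150,200,300),4)
E
```

```text
t 11.1 p [ 0.4985 -0.3231  0.0204] head 19.210051584521533 tilt -0.9998857942937602 F [-1.7377 -0.5844  0.2612] w 0.08506577214438463 tip 0.011 q [ 0.6575  0.7842 -0.2609  1.8179  0.3416  0.5681 -1.0533]
```

View pics/w8.png

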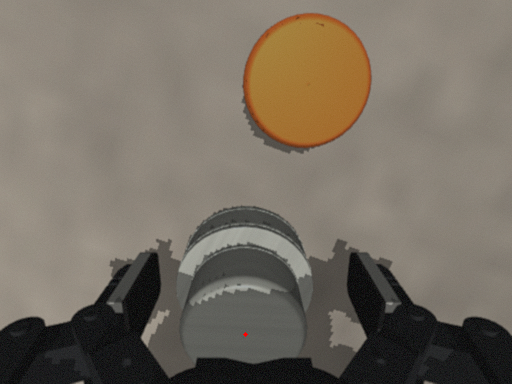

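View pics/s8.png

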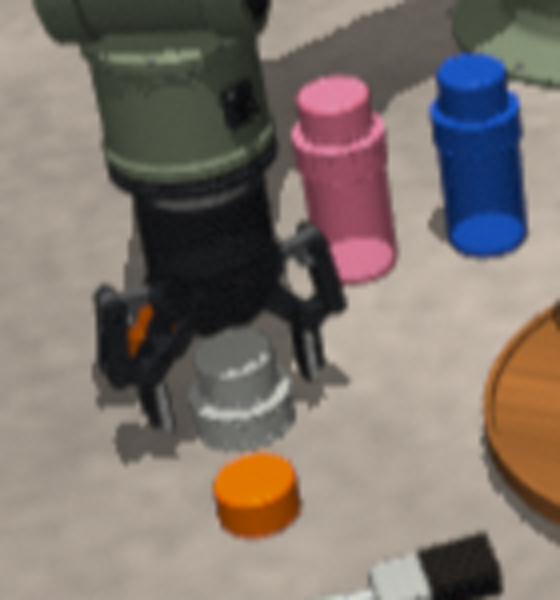

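>>> jog_arm(
  commands=[
    [0, -4, 8, 0, 0, 0],
    [0, 0, 0, 0, 0, 0],
  ],
)

```text
clock: 11.4
position: [0.4897, -0.3226, 0.0226]
tool_rot: [2.427, 1.553, -0.379]
force: [0.5, -0.2, 0.2]
grip_width: 0.0859
```

>>> jog_arm(
  commands=[
    [4, 0, 0, 0, 0, 0],
    [4, 0, 1, 0, 0, 0],
    [3, 0, 1, 0, 0, 0],
    [0, 0, 0, 0, 0, 0],
  ],
)

```text
clock: 11.8
position: [0.488, -0.3238, 0.0116]
tool_rot: [2.411, 1.552, -0.396]
force: [-0.1, 0.2, 0.4]
grip_width: 0.0856
```

```bash
python3 - <<'E'
from h import *
st()
plan([([.490,-.321,.009],19)])
E
```

```text
t 11.8 p [ 0.488  -0.3238  0.0116] head 19.17006780803806 tilt -0.9998157189910508 F [-0.1421  0.2436  0.379 ] w 0.0856070166883362 tip 0.011 q [ 0.6618  0.7887 -0.2515  1.8452  0.3523  0.5315 -1.0571]
n 1
[2.6, -2.1, -2.8, 0.003, -0.014, -0.013]
```

>>> jog_arm(
  commands=[
    [2, -2, -2, 0, -0.014, -0.013],
    [0, 0, 0, 0, 0, 0],
  ],
)

```text
clock: 12.0
position: [0.4895, -0.321, 0.0093]
tool_rot: [-1.052, 1.569, 2.424]
force: [-0.2, 0.0, 0.2]
grip_width: 0.0859
```

>>> jog_arm(
  commands=[
    [0, 0, 0, 0, 0, 0],
    [0, 0, 0, 0, 0, 0],
    [0, 0, 0, 0, 0, 0],
    [0, 0, 0, 0, 0, 0],
    [0, 0, 0, 0, 0, 0],
  ],
  gripper=255,
  newtons=35,
)

```text
clock: 12.5
position: [0.4897, -0.3209, 0.0097]
tool_rot: [-1.01, 1.569, 2.466]
force: [0.1, -0.0, -2.2]
grip_width: 0.0614
```

```bash
python3 - <<'E'
from h import *
st()
pic("wrist","w9",pts=[])
pic("scene","s9",(60,150,200,300),4)
E
```

```text
t 12.5 p [ 0.4897 -0.3209  0.0097] head 19.178626946082947 tilt -0.9999985048810356 F [ 0.1314 -0.0058 -2.154 ] w 0.06144461369221248 tip 0.011 q [ 0.6565  0.7983 -0.2549  1.8279  0.3459  0.5606 -1.0561]
```

View pics/w9.png

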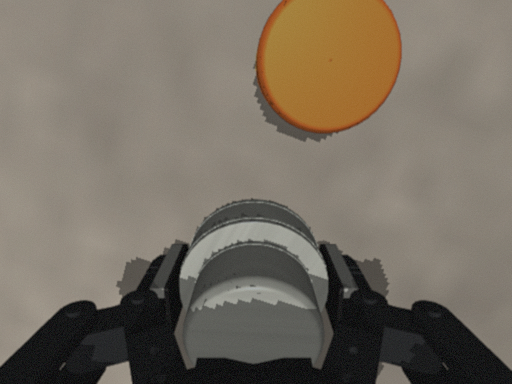

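View pics/s9.png

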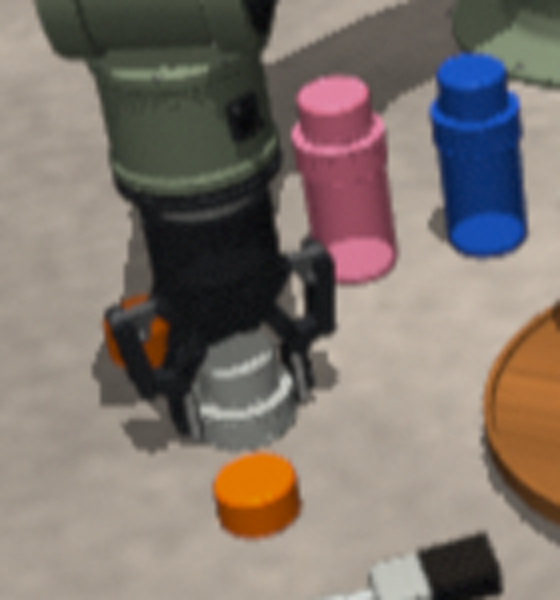

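```bash
cat >> h.py <<'E'
def tool_at(uv,xt):
    c=camera_info("wrist"); T=np.array(c["tool_from_camera"]); d=T[:3,:3]@np.linalg.inv(K(c))@[uv[0],uv[1],1]; o=T[:3,3]
    return o+d*(xt-o[0])/d[0]
def toolproj(X):
    c=camera_info("wrist"); T=np.linalg.inv(np.array(c["tool_from_camera"])); p=K(c)@(T[:3,:3]@np.array(X)+T[:3,3]); return p[:2]/p[2]
E
python3 - <<'E'
from h import *
np.set_printoptions(precision=4,suppress=True)
print(tool_at((254,219.5),-.0163),tool_at((254,199.5),.0097))
im=cv2.imread("pics/w9.png"); im=cv2.resize(im[190:384,160:350],None,fx=4,fy=4,interpolation=cv2.INTER_CUBIC)[:600]
cv2.imwrite("pics/w9c.png",im)
E
```

```text
[-0.0163 -0.0002 -0.0297] [ 0.0097 -0.0001 -0.0282]
```

View pics/w9c.png

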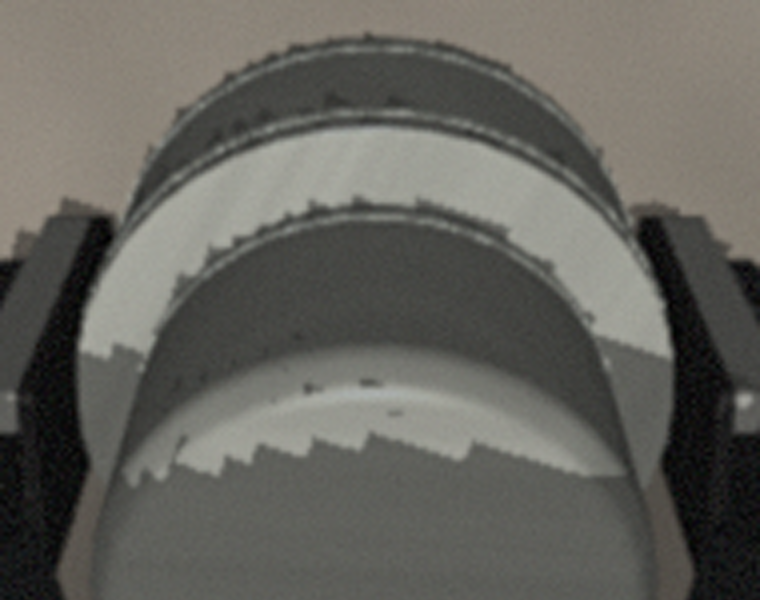

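The collar is held at 61.4 mm, centred in the jaw and about 2 mm towards +z. I'll lift and go to a viewing spot short of the jar.

>>> jog_arm(
  commands=[
    [-6, 0, 0, 0, 0, 0],
    [-12, 0, 0, 0, 0, 0],
    [-25, 0, 0, 0, 0, 0],
    [-30, 0, 0, 0, 0, 0],
    [-30, 0, 0, 0, 0, 0],
    [-30, 0, 0, 0, 0, 0],
    [-30, 0, 0, 0, 0, 0],
    [-25, 0, 0, 0, 0, 0],
    [-15, 0, 0, 0, 0, 0],
    [0, 0, 0, 0, 0, 0],
  ],
)

```text
clock: 13.6
position: [0.4893, -0.3203, 0.2289]
tool_rot: [2.46, 1.569, -0.346]
force: [-1.2, 0.7, -1.4]
grip_width: 0.0611
```

```bash
python3 - <<'E'
from h import *
st()
plan([([.59,-.16,.225],57)],25)
E
```

```text
t 13.6 p [ 0.4893 -0.3203  0.2289] head 19.248977374646476 tilt -0.9999990350760317 F [-1.2445  0.709  -1.4374] w 0.0611151830331443 tip 0.011 q [ 0.7368  0.4907 -0.3633  1.7115  0.2036  0.9753 -0.9366]
n 8
[0.5, -14.8, -18.5, -0.082, -0.0, -0.0]
[0.5, -13.2, -19.6, -0.082, -0.0, -0.0]
[0.5, -11.5, -20.7, -0.082, -0.0, -0.0]
[0.5, -9.8, -21.5, -0.082, -0.0, -0.0]
[0.5, -8.0, -22.3, -0.082, -0.0, -0.0]
[0.5, -6.1, -22.9, -0.082, -0.0, -0.0]
[0.5, -4.2, -23.3, -0.082, -0.0, -0.0]
[0.5, -2.3, -23.6, -0.082, -0.0, -0.0]
```

>>> jog_arm(
  commands=[
    [0, -15, -18, -0.082, 0, 0],
    [0, -13, -20, -0.082, 0, 0],
    [0, -11, -21, -0.082, 0, 0],
    [0, -10, -22, -0.082, 0, 0],
    [0, -8, -22, -0.082, 0, 0],
    [0, -6, -23, -0.082, 0, 0],
    [0, -4, -23, -0.082, 0, 0],
    [0, -2, -20, -0.082, 0, 0],
    [0, 0, 0, 0, 0, 0],
  ],
)

```text
clock: 14.5
position: [0.59, -0.1493, 0.2257]
tool_rot: [-1.627, 1.567, 2.55]
force: [-0.2, 0.6, -1.2]
grip_width: 0.0616
```

```bash
python3 - <<'E'
from h import *
st()
pic("wrist","w10",pts=[proj("wrist",[.640,-.085,.136])])
pic("scene","s10",(100,60,300,300),2.5)
E
```

```text
t 14.5 p [ 0.59   -0.1493  0.2257] head 59.35119181804757 tilt -0.999992416367463 F [-0.2178  0.6217 -1.1611] w 0.06160684185110202 tip 0.011 q [ 0.5236  0.5629 -0.5494  1.639   0.3273  1.0366 -0.6613]
```

View pics/w10.png

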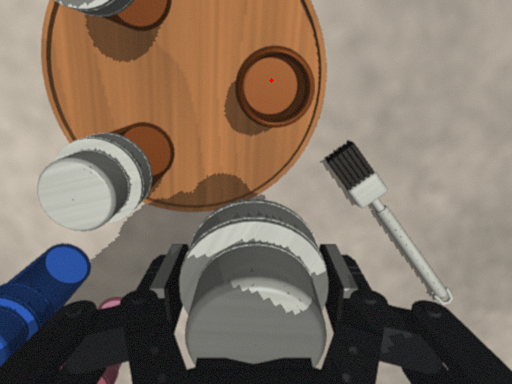

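View pics/s10.png

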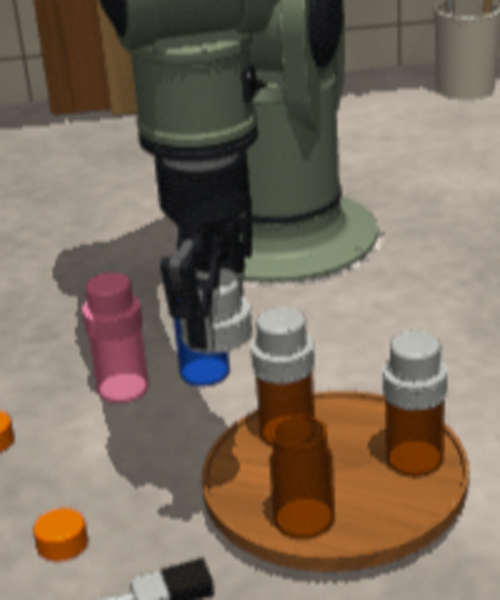

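```bash
python3 - <<'E'
from h import *
np.set_printoptions(precision=4,suppress=True)
im=cv2.imread("pics/w10.png"); cv2.imwrite("pics/w10c.png",cv2.resize(im[30:140,210:340],None,fx=5,fy=5,interpolation=cv2.INTER_CUBIC))
# project 50mm circles
for c in ([.640,-.085],):
    pts=np.array([proj("wrist",[c[0]+.025*np.cos(a),c[1]+.025*np.sin(a),.136]) for a in np.linspace(0,6.28,60)]);print(pts.min(0),pts.max(0),(pts.min(0)+pts.max(0))/2)
E
```

```text
[230.5861  31.2237] [309.1241 114.4975] [269.8551  72.8606]
```

View pics/w10c.png

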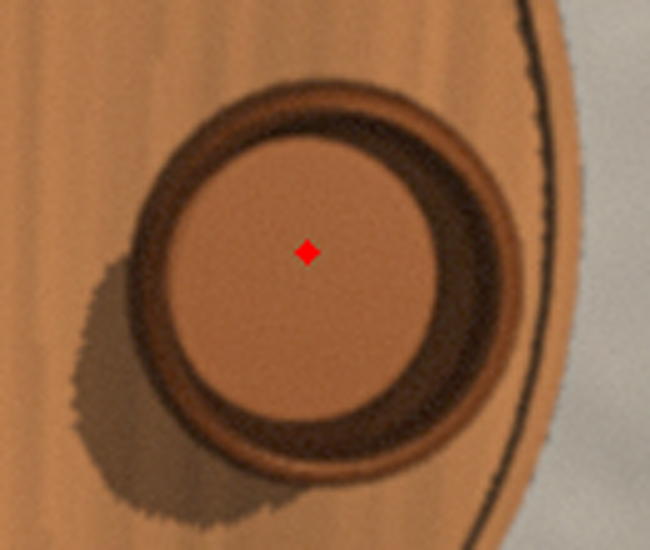

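```bash
python3 - <<'E'
from h import *
np.set_printoptions(precision=4,suppress=True)
st();grab_frame("wrist");st()
im=grab_frame("wrist")[:,:,::-1];st()
cv2.imwrite("pics/w11c.png",cv2.resize(im[20:130,210:340],None,fx=5,fy=5,interpolation=cv2.INTER_CUBIC))
from scipy.optimize import least_squares
E
```

```text
t 14.6 p [ 0.5889 -0.1523  0.2256] head 58.95042347980941 tilt -0.9999913349559726 F [ 0.4162 -0.4723 -1.2029] w 0.06117113987577753 tip 0.011 q [ 0.526   0.562  -0.5463  1.6398  0.327   1.0366 -0.6634]
t 14.65 p [ 0.5887 -0.1533  0.2258] head 58.83860059581009 tilt -0.9999921592334325 F [-0.6319  0.0067 -1.351 ] w 0.06124138991685199 tip 0.011 q [ 0.5269  0.5616 -0.5454  1.6398  0.327   1.0365 -0.6636]
t 14.7 p [ 0.5885 -0.1539  0.2259] head 58.78439347967944 tilt -0.9999926576920877 F [-0.5847 -0.6618 -1.3693] w 0.06137554006638049 tip 0.011 q [ 0.5275  0.5613 -0.5451  1.6398  0.3269  1.0366 -0.6636]
```

View pics/w11c.png

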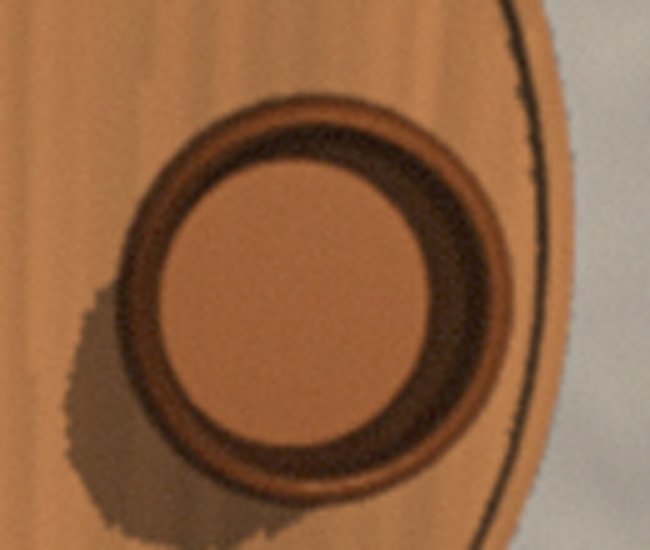

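```bash
cat >> h.py <<'E'
from scipy.optimize import least_squares
def fitcirc(box,z,r,guess):
    """world centre of horizontal circle from its pixel bbox in current wrist view"""
    k,R,t=Rt("wrist"); a=np.linspace(0,6.283,90)
    def f(c):
        P=np.c_[c[0]+r*np.cos(a),c[1]+r*np.sin(a),np.full(90,z)]; p=(P@R.T+t)@k.T; p=p[:,:2]/p[:,2:]
        return np.r_[p.min(0),p.max(0)]-np.array(box)
    s=least_squares(f,guess); return s.x,s.fun
E
python3 - <<'E'
from h import *
np.set_printoptions(precision=4,suppress=True)
st()
print(fitcirc([233.0,38.4,312.3,120],.136,.025,[.64,-.085]))
plan([([.61,-.14,.20],59)])
E
```

```text
t 14.7 p [ 0.5885 -0.1539  0.2259] head 58.78439347967944 tilt -0.9999926576920877 F [-0.5847 -0.6618 -1.3693] w 0.06137554006638049 tip 0.011 q [ 0.5275  0.5613 -0.5451  1.6398  0.3269  1.0366 -0.6636]
(array([ 0.6395, -0.091 ]), array([ 0.6402, -0.3109, -0.6377,  0.3123]))
n 1
[25.9, 11.2, -23.0, -0.004, 0.002, 0.003]
```

```bash
python3 - <<'E'
from h import *
im=cv2.imread("pics/top0.png"); cv2.imwrite("pics/t0j.png",cv2.resize(im[120:190,270:350],None,fx=8,fy=8,interpolation=cv2.INTER_CUBIC))
im=cv2.imread("pics/scene0.png"); cv2.imwrite("pics/s0j.png",cv2.resize(im[210:290,180:280],None,fx=7,fy=7,interpolation=cv2.INTER_CUBIC))
E
```

```text
(no output)
```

View pics/t0j.png

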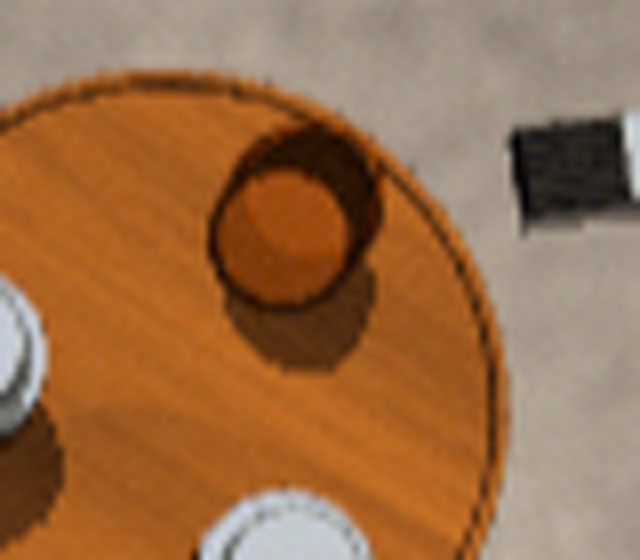

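View pics/s0j.png

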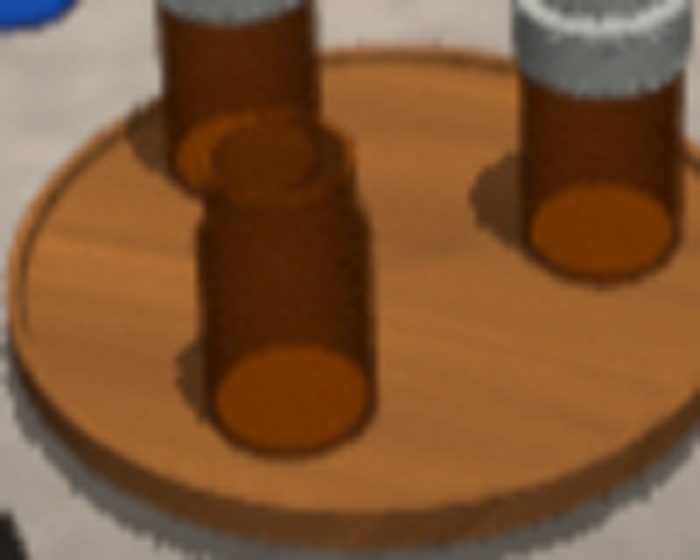

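```bash
python3 - <<'E'
from h import *
np.set_printoptions(precision=4,suppress=True)
print(atz("top",(305.25-.44,149.6-.44),.031),atz("top",(309-.44,144.4-.44),.136))
print(atz("scene",(180+283/7-.43,210+158/7-.43),.136),atz("scene",(180+296/7-.43,210+402/7-.43),.031))
for X in ([.6395,-.0905],):
  print(proj("top",[*X,.136]),proj("scene",[*X,.136]),proj("scene",[*X,.031]))
E
```

```text
[ 0.6413 -0.0913  0.031 ] [ 0.6377 -0.0906  0.136 ]
[ 0.6416 -0.0907  0.136 ] [ 0.6374 -0.0904  0.031 ]
[308.5401 143.334 ] [219.8811 231.5803] [221.9667 267.5628]
```

All three cameras agree that the jar mouth is at (0.6395, -0.0907). Moving over it.

```bash
python3 - <<'E'
from h import *
st(); plan([([.6403,-.0894,.18],59)],20)
E
```

```text
t 14.7 p [ 0.5885 -0.1539  0.2259] head 58.78439347967944 tilt -0.9999926576920877 F [-0.5847 -0.6618 -1.3693] w 0.06137554006638049 tip 0.011 q [ 0.5275  0.5613 -0.5451  1.6398  0.3269  1.0366 -0.6636]
n 5
[9.1, 2.2, -16.4, -0.001, 0.0, 0.001]
```

>>> jog_arm(
  commands=[
    [9, 2, -16, 0, 0, 0],
    [9, 2, -16, 0, 0, 0],
    [9, 2, -16, 0, 0, 0],
    [9, 2, -16, 0, 0, 0],
    [7, 1, -12, 0, 0, 0],
    [0, 0, 0, 0, 0, 0],
    [0, 0, 0, 0, 0, 0],
  ],
)

```text
clock: 15.4
position: [0.6384, -0.0896, 0.1777]
tool_rot: [-0.923, 1.565, -3.041]
force: [0.1, -0.6, -1.5]
grip_width: 0.0609
```

```bash
python3 - <<'E'
from h import *
st(); plan([([.6403,-.0894,.160],59)],20)
E
```

```text
t 15.4 p [ 0.6384 -0.0896  0.1777] head 58.6264142380452 tilt -0.9999823442483666 F [ 0.1273 -0.6277 -1.5454] w 0.0608802804820412 tip 0.011 q [ 0.3803  0.6697 -0.5194  1.5793  0.3754  0.9997 -0.8004]
n 1
[17.7, 1.6, -1.2, -0.007, 0.004, 0.005]
```

>>> jog_arm(
  commands=[
    [6, 1, -1, 0, 0.004, 0.005],
    [6, 1, 0, 0, 0, 0],
    [6, 0, 0, 0, 0, 0],
    [0, 0, 0, 0, 0, 0],
    [0, 0, 0, 0, 0, 0],
  ],
)

```text
clock: 15.9
position: [0.6402, -0.0923, 0.1588]
tool_rot: [1.522, 1.569, -0.599]
force: [0.4, -0.0, -1.1]
grip_width: 0.0609
```

```bash
python3 - <<'E'
from h import *
st(); plan([([.6403,-.0894,.155],59)],20)
pic("scene","s12",(170,130,290,290),4)
pic("wrist","w12",(150,100,360,384),2.1)
E
```

```text
t 15.9 p [ 0.6402 -0.0923  0.1588] head 58.47246447381077 tilt -0.9999983049929341 F [ 0.4076 -0.0311 -1.1374] w 0.060881359619959476 tip 0.011 q [ 0.3787  0.6905 -0.5102  1.5942  0.3912  0.9586 -0.8111]
n 1
[3.8, -1.5, -2.5, -0.009, 0.0, -0.002]
```

View pics/s12.png

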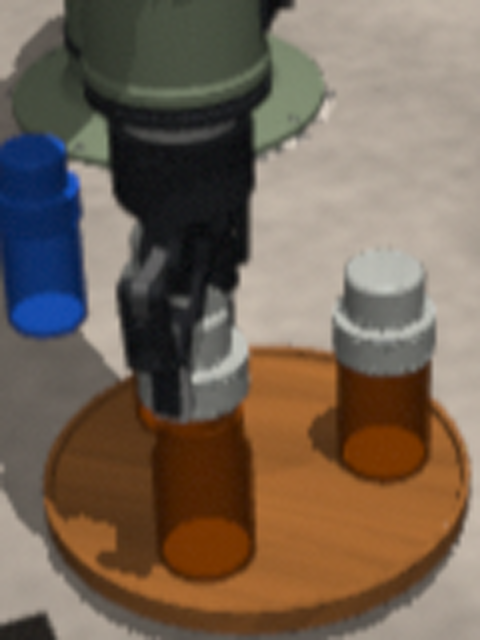

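View pics/w12.png

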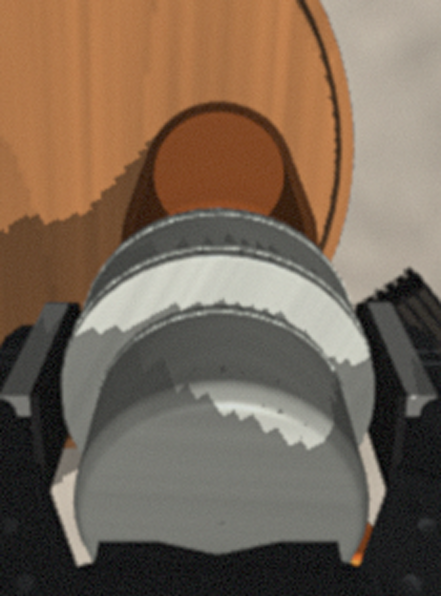

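```bash
python3 - <<'E'
from h import *
st()
print(tool_at((254.5,150),.1278), tool_at((150+155/2.1,178.6),.1278), tool_at((150+285/2.1,178.6),.1278))
# collar edges in this view
print("collar top", tool_at((254,100+251/2.1),-.0163),"bottom",tool_at((254,100+212/2.1),.0097))
E
```

```text
t 16.0 p [ 0.6403 -0.0922  0.1589] head 58.476889834229596 tilt -0.9999982213714753 F [-0.0633 -0.6366 -0.9723] w 0.06157525065671952 tip 0.011 q [ 0.3786  0.6904 -0.5102  1.5941  0.3911  0.9586 -0.8111]
[ 0.1278 -0.0002 -0.0274] [ 0.1278 -0.0255 -0.0035] [ 0.1278  0.0256 -0.0035]
collar top [-0.0163 -0.0007 -0.0302] bottom [ 0.0097 -0.0007 -0.028 ]
```

>>> jog_arm(
  commands=[
    [2, 0, -3, -0.005, 0, 0],
    [3, 0, 0, 0, 0, 0],
    [0, 0, 0, 0, 0, 0],
  ],
)

```text
clock: 16.3
position: [0.6422, -0.0894, 0.154]
tool_rot: [1.689, 1.568, -0.427]
force: [-0.6, 0.0, -0.8]
grip_width: 0.0616
```

```bash
python3 - <<'E'
from h import *
st(); plan([([.6403,-.0894,.150],59)],20)
pic("wrist","w13",(150,100,360,384),2.1)
E
```

```text
t 16.3 p [ 0.6422 -0.0894  0.154 ] head 58.79174541059337 tilt -0.9999967358514593 F [-0.5615  0.0048 -0.7634] w 0.06158417992294094 tip 0.011 q [ 0.3726  0.6981 -0.5089  1.5938  0.3962  0.9515 -0.8134]
n 1
[4.0, -1.6, 1.0, -0.004, -0.0, -0.003]
```

View pics/w13.png

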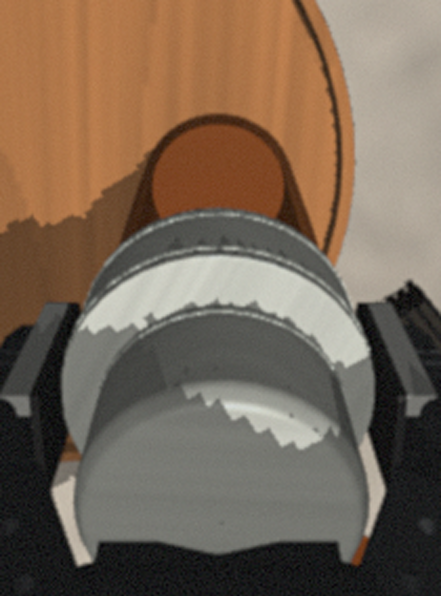

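```bash
python3 - <<'E'
from h import *
st()
print(tool_at((254,155.5),.123)[2]+.0256,(tool_at((254,100+251/2.1),-.0163)[2]+.031),tool_at((254,100+212/2.1),.0097)[2]+.031)
E
```

```text
t 16.35 p [ 0.6423 -0.0893  0.1542] head 58.793529227679976 tilt -0.9999960940970548 F [ 0.0818 -0.4446 -0.4878] w 0.061199578385339036 tip 0.011 q [ 0.3726  0.6979 -0.5091  1.5936  0.3961  0.9517 -0.8134]
0.0016032195764882733 0.000831711011110868 0.0029832068194677944
```

>>> jog_arm(
  commands=[
    [3, 0, 0, 0, 0, 0],
    [3, 0, 0, 0, 0, 0],
    [2, 0, 0, 0, 0, 0],
    [0, 0, 0, 0, 0, 0],
  ],
)

```text
clock: 16.75
position: [0.6423, -0.0893, 0.1454]
tool_rot: [1.733, 1.568, -0.383]
force: [0.4, -0.0, -0.6]
grip_width: 0.0615
```

```bash
python3 - <<'E'
from h import *
st(); plan([([.642,-.0894,.140],59)],20)
E
```

```text
t 16.75 p [ 0.6423 -0.0893  0.1454] head 58.79274385301286 tilt -0.9999962290146257 F [ 0.4294 -0.0249 -0.6125] w 0.061486285094145485 tip 0.011 q [ 0.37    0.7081 -0.5049  1.5995  0.4026  0.9365 -0.8185]
n 1
[5.4, -0.2, 0.2, -0.004, -0.0, -0.003]
```

>>> jog_arm(
  commands=[
    [2, 0, 0, 0, 0, 0],
    [2, 0, 0, 0, 0, 0],
    [1, 0, 0, 0, 0, 0],
  ],
)

```text
clock: 17.05
position: [0.6424, -0.0894, 0.1402]
tool_rot: [1.747, 1.568, -0.368]
force: [0.2, 0.8, -1.8]
grip_width: 0.0616
```

>>> jog_arm(
  commands=[
    [2, 0, 0, 0, 0, 0],
    [2, 0, 0, 0, 0, 0],
    [1, 0, 0, 0, 0, 0],
  ],
)

```text
clock: 17.35
position: [0.6424, -0.0893, 0.1347]
tool_rot: [1.761, 1.568, -0.355]
force: [0.5, 0.4, -0.6]
grip_width: 0.0612
```

```bash
python3 - <<'E'
from h import *
st(); plan([([.642,-.0894,.140],59)],20)
pic("wrist","w14",(150,100,360,384),2.1)
pic("scene","s14",(170,130,290,290),4)
E
```

```text
t 17.35 p [ 0.6424 -0.0893  0.1347] head 58.789378032469955 tilt -0.9999957586580349 F [ 0.4679  0.3691 -0.5584] w 0.06117445037502632 tip 0.011 q [ 0.3667  0.7209 -0.4995  1.6062  0.4108  0.9179 -0.8249]
n 1
[-5.3, -0.3, 0.3, -0.004, -0.001, -0.003]
```

View pics/w14.png

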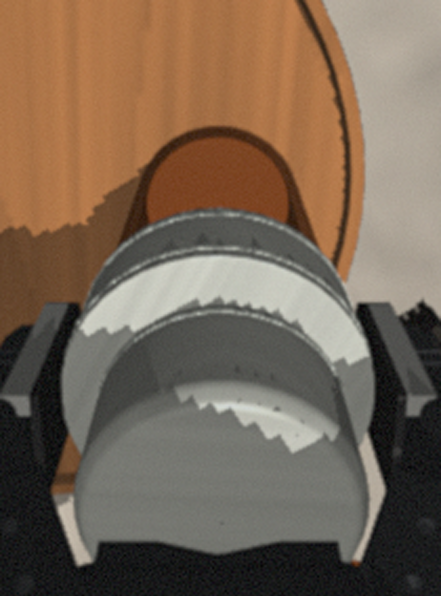

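View pics/s14.png

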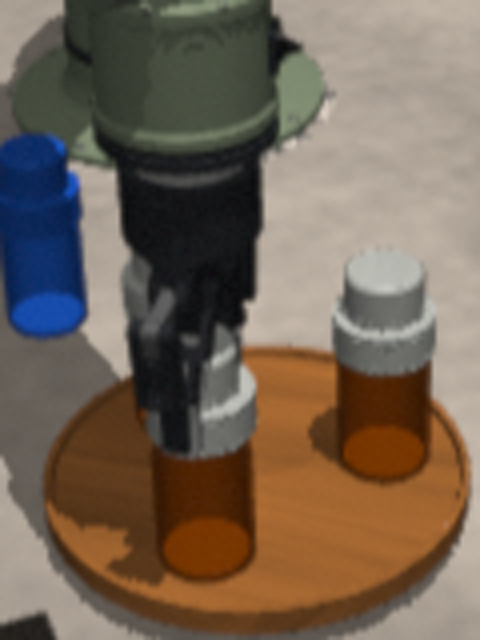

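The collar is 11 mm below the rim with no force, so it is threading on. I'll continue slowly.

>>> jog_arm(
  commands=[
    [2, 0, 0, 0, 0, 0],
    [2, 0, 0, 0, 0, 0],
    [2, 0, 0, 0, 0, 0],
    [0, 0, 0, 0, 0, 0],
  ],
)

```text
clock: 17.85
position: [0.6424, -0.0894, 0.1284]
tool_rot: [1.755, 1.568, -0.361]
force: [-0.2, 0.2, -1.9]
grip_width: 0.0614
```

>>> jog_arm(
  commands=[
    [1, 0, 0, 0, 0, 0],
    [1, 0, 0, 0, 0, 0],
    [0, 0, 0, 0, 0, 0],
  ],
)

```text
clock: 18.15
position: [0.6425, -0.0894, 0.1262]
tool_rot: [1.777, 1.568, -0.339]
force: [0.0, -0.2, -1.1]
grip_width: 0.0613
```

>>> jog_arm(
  commands=[
    [1, 0, 0, 0, 0, 0],
    [0, 0, 0, 0, 0, 0],
  ],
)

```text
clock: 18.35
position: [0.6425, -0.0894, 0.1251]
tool_rot: [1.775, 1.568, -0.341]
force: [0.7, -0.0, -2.2]
grip_width: 0.0613
```

>>> jog_arm(
  commands=[
    [1, 0, 0, 0, 0, 0],
    [0, 0, 0, 0, 0, 0],
  ],
)

```text
clock: 18.55
position: [0.6429, -0.0892, 0.1249]
tool_rot: [1.832, 1.567, -0.284]
force: [-0.3, -0.0, -1.2]
grip_width: 0.0613
```

>>> jog_arm(
  commands=[
    [1, 0, 0, 0, 0, 0],
    [0, 0, 0, 0, 0, 0],
  ],
)

```text
clock: 18.75
position: [0.6432, -0.0891, 0.1249]
tool_rot: [1.859, 1.566, -0.257]
force: [0.6, 0.1, -1.3]
grip_width: 0.0614
```

>>> jog_arm(
  commands=[
    [2, 0, 0, 0, 0, 0],
    [1, 0, 0, 0, 0, 0],
  ],
)

```text
clock: 18.95
position: [0.6441, -0.0885, 0.1246]
tool_rot: [1.916, 1.563, -0.199]
force: [-6.0, 1.7, 15.2]
grip_width: 0.0617
```

```bash
python3 - <<'E'
from h import *
st()
pic("wrist","w15",(150,100,360,384),2.1)
pic("scene","s15",(170,130,290,290),4)
E
```

```text
t 18.95 p [ 0.6441 -0.0885  0.1246] head 58.802434535788215 tilt -0.9999720849248132 F [-5.9992  1.6552 15.249 ] w 0.061736642322023014 tip 0.011 q [ 0.3615  0.7332 -0.4939  1.6118  0.4204  0.8965 -0.8334]
```

View pics/w15.png

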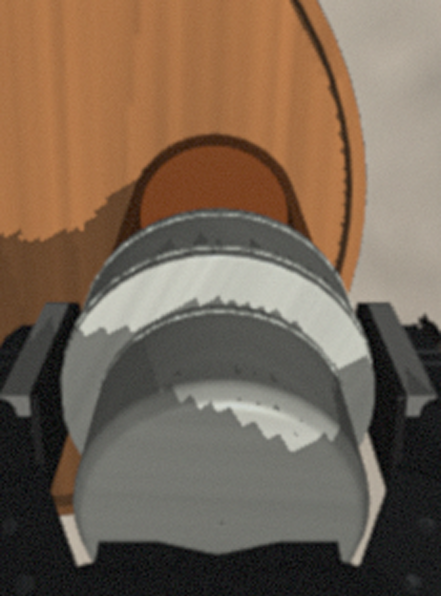

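View pics/s15.png

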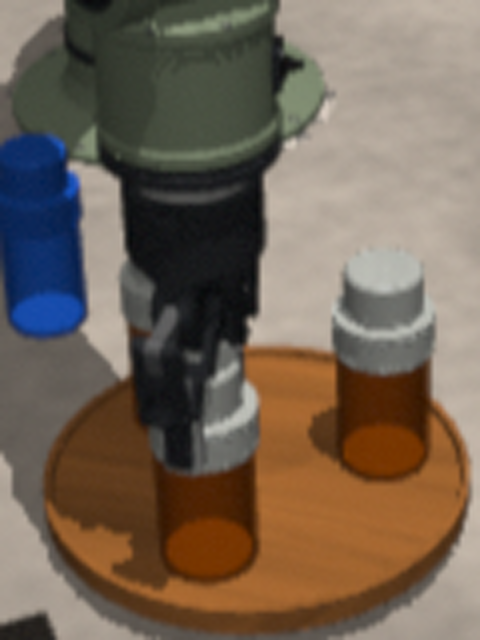

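Seated: 15 N reaction at TCP z 0.1246, where 0.1247 was expected. I'll relieve the pressure and open.

>>> jog_arm(
  commands=[
    [-0.6, 0, 1.5, 0, 0, 0],
    [0, 0, 0, 0, 0, 0],
  ],
)

```text
clock: 19.25
position: [0.6436, -0.0896, 0.1256]
tool_rot: [1.935, 1.562, -0.18]
force: [-0.5, 0.1, -1.8]
grip_width: 0.0612
```

>>> jog_arm(
  commands=[
    [0, 0, 0, 0, 0, 0],
    [0, 0, 0, 0, 0, 0],
    [0, 0, 0, 0, 0, 0],
    [0, 0, 0, 0, 0, 0],
    [0, 0, 0, 0, 0, 0],
  ],
  gripper=0,
)

```text
clock: 19.75
position: [0.6435, -0.0897, 0.1248]
tool_rot: [1.942, 1.563, -0.173]
force: [0.2, 0.1, -0.7]
grip_width: 0.0857
```

```bash
python3 - <<'E'
from h import *
st()
pic("wrist","w16",(150,100,360,384),2.1)
plan([([.642,-.09,.156],59)],10)
E
```

```text
t 19.75 p [ 0.6435 -0.0897  0.1248] head 58.8030538614996 tilt -0.9999690677711499 F [ 0.2102  0.074  -0.6772] w 0.08572678212253475 tip 0.011 q [ 0.3639  0.7322 -0.494   1.6132  0.4202  0.8955 -0.8313]
n 4
[-7.8, -0.2, 0.2, -0.001, -0.001, -0.002]
```

View pics/w16.png

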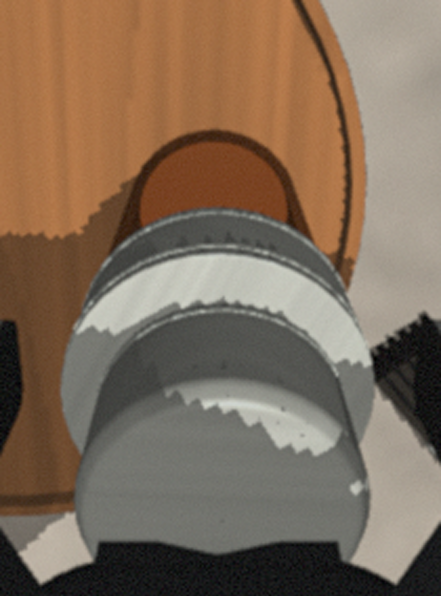

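>>> jog_arm(
  commands=[
    [-8, 0, 0, 0, -0.002, -0.002],
    [-8, 0, 0, 0, -0.002, -0.002],
    [-8, 0, 0, 0, -0.002, -0.002],
    [-7, 0, 0, 0, 0, 0],
    [0, 0, 0, 0, 0, 0],
  ],
)

```text
clock: 20.3
position: [0.6438, -0.0895, 0.1595]
tool_rot: [0.515, 1.567, -1.6]
force: [-0.8, -0.8, 0.0]
grip_width: 0.0853
```

```bash
python3 - <<'E'
from h import *
st()
plan([([.6415,-.0895,.156],59)],10)
pic("wrist","w17")
pic("scene","s17",(170,130,290,290),4)
E
```

```text
t 20.3 p [ 0.6438 -0.0895  0.1595] head 58.808478608386 tilt -0.9999935578759942 F [-0.7977 -0.7632  0.0469] w 0.08534242438130656 tip 0.011 q [ 0.3709  0.6948 -0.5098  1.5833  0.3937  0.9673 -0.8108]
n 1
[3.5, -2.0, 1.2, -0.003, 0.003, -0.002]
```

View pics/w17.png

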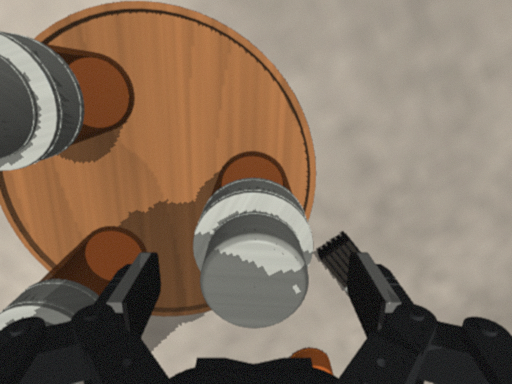

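View pics/s17.png

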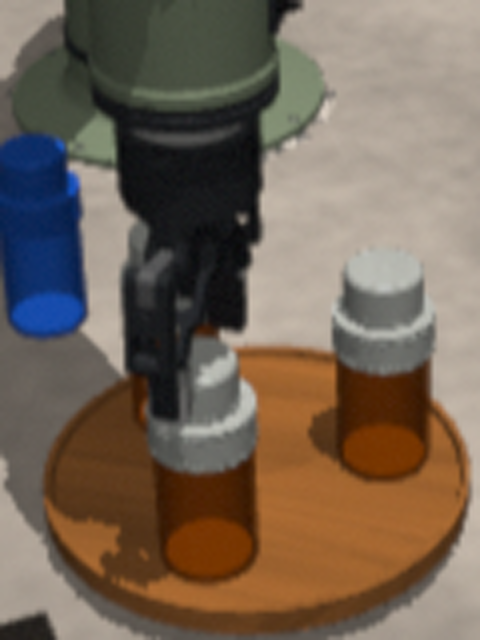

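>>> jog_arm(
  commands=[
    [2, 0, 1, 0, 0, 0],
    [1.5, 0, 0, 0, 0, 0],
    [0, 0, 0, 0, 0, 0],
  ],
)

```text
clock: 20.7
position: [0.6423, -0.0905, 0.1537]
tool_rot: [-0.121, 1.566, -2.236]
force: [-0.7, -0.4, 0.6]
grip_width: 0.0855
```

>>> jog_arm(
  commands=[
    [0, 0, 0, 0, 0, 0],
    [0, 0, 0, 0, 0, 0],
    [0, 0, 0, 0, 0, 0],
    [0, 0, 0, 0, 0, 0],
    [0, 0, 0, 0, 0, 0],
    [0, 0, 0, 0, 0, 0],
  ],
  gripper=255,
  newtons=25,
)

```text
clock: 21.3
position: [0.6422, -0.0906, 0.1534]
tool_rot: [-0.206, 1.566, -2.321]
force: [-0.3, 0.1, 0.2]
grip_width: 0.0476
```

```bash
python3 - <<'E'
from h import *
st()
pic("wrist","w18")
pic("scene","s18",(170,130,290,290),4)
E
```

```text
t 21.3 p [ 0.6422 -0.0906  0.1534] head 58.809560499151836 tilt -0.9999895347731149 F [-0.3468  0.066   0.2495] w 0.04764815345414321 tip 0.011 q [ 0.3714  0.7011 -0.5073  1.5892  0.397   0.9586 -0.8121]
```

View pics/w18.png

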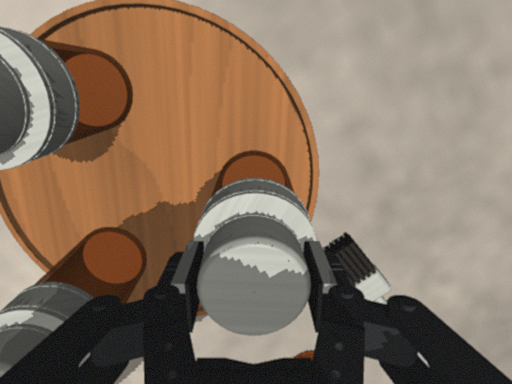

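View pics/s18.png

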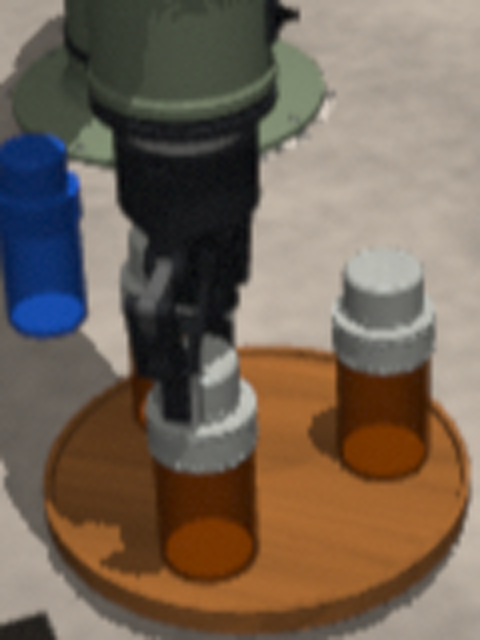

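The cap is gripped at 47.6 mm. I'll lift slowly.

>>> jog_arm(
  commands=[
    [-3, 0, 0, 0, 0, 0],
    [-4, 0, 0, 0, 0, 0],
    [-4, 0, 0, 0, 0, 0],
    [-4, 0, 0, 0, 0, 0],
  ],
)

```text
clock: 21.8
position: [0.642, -0.0904, 0.1691]
tool_rot: [-0.34, 1.566, -2.455]
force: [0.1, 0.1, -1.0]
grip_width: 0.0479
```

```bash
python3 - <<'E'
from h import *
st()
pic("scene","s19",(170,130,290,290),4)
E
```

```text
t 21.8 p [ 0.642  -0.0904  0.1691] head 58.81701648355309 tilt -0.9999875970009756 F [ 0.0782  0.0802 -1.0367] w 0.04790321358318148 tip 0.011 q [ 0.3757  0.6833 -0.5145  1.5776  0.3852  0.9871 -0.8029]
```

View pics/s19.png

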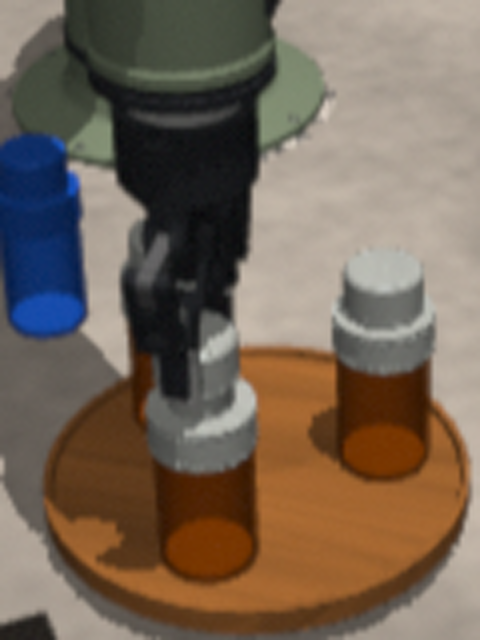

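The cap is rising alone and the collar is staying put (scene crop 203,440). Continuing up.

>>> jog_arm(
  commands=[
    [-4, 0, 0, 0, 0, 0],
    [-4, 0, 0, 0, 0, 0],
    [-5, 0, 0, 0, 0, 0],
    [-8, 0, 0, 0, 0, 0],
    [-10, 0, 0, 0, 0, 0],
    [-12, 0, 0, 0, 0, 0],
    [-12, 0, 0, 0, 0, 0],
    [-10, 0, 0, 0, 0, 0],
    [-8, 0, 0, 0, 0, 0],
    [-4, 0, 0, 0, 0, 0],
    [0, 0, 0, 0, 0, 0],
    [0, 0, 0, 0, 0, 0],
  ],
)

```text
clock: 23.05
position: [0.6429, -0.0902, 0.2554]
tool_rot: [0.308, 1.567, -1.807]
force: [-0.8, -0.3, -0.7]
grip_width: 0.0476
```

```bash
python3 - <<'E'
from h import *
st()
plan([([.642,-.0904,.2535],58.8)],10)
E
```

```text
t 23.05 p [ 0.6429 -0.0902  0.2554] head 58.81391558526698 tilt -0.9999931620421891 F [-0.8301 -0.3219 -0.6991] w 0.047592624325989985 tip 0.011 q [ 0.3922  0.5961 -0.5443  1.4961  0.3293  1.1421 -0.7579]
n 1
[1.9, -0.6, 0.7, 0.0, 0.004, -0.001]
```

>>> jog_arm(
  commands=[
    [1.5, 0, 0, 0, 0, 0],
    [0, 0, 0, 0, 0, 0],
    [0, 0, 0, 0, 0, 0],
    [0, 0, 0, 0, 0, 0],
  ],
)

```text
clock: 23.45
position: [0.6423, -0.0901, 0.2522]
tool_rot: [-0.222, 1.566, -2.337]
force: [0.4, 0.1, -0.3]
grip_width: 0.0473
```

```bash
python3 - <<'E'
from h import *
st()
pic("scene","s20",None,1.5)
pic("wrist","w20")
pic("scene","s20c",(170,130,290,290),4)
st()
E
```

```text
t 23.45 p [ 0.6423 -0.0901  0.2522] head 58.82104473566451 tilt -0.9999899766685052 F [ 0.4365  0.1436 -0.323 ] w 0.04726418494090992 tip 0.011 q [ 0.392   0.5993 -0.5436  1.4991  0.3305  1.1385 -0.7589]
t 23.6 p [ 0.6424 -0.0901  0.2524] head 58.823975415201566 tilt -0.999990666619132 F [-0.2663 -0.1238 -0.7924] w 0.047473599655433484 tip 0.011 q [ 0.3919  0.599  -0.5437  1.499   0.3305  1.1385 -0.7589]
```

View pics/s20.png

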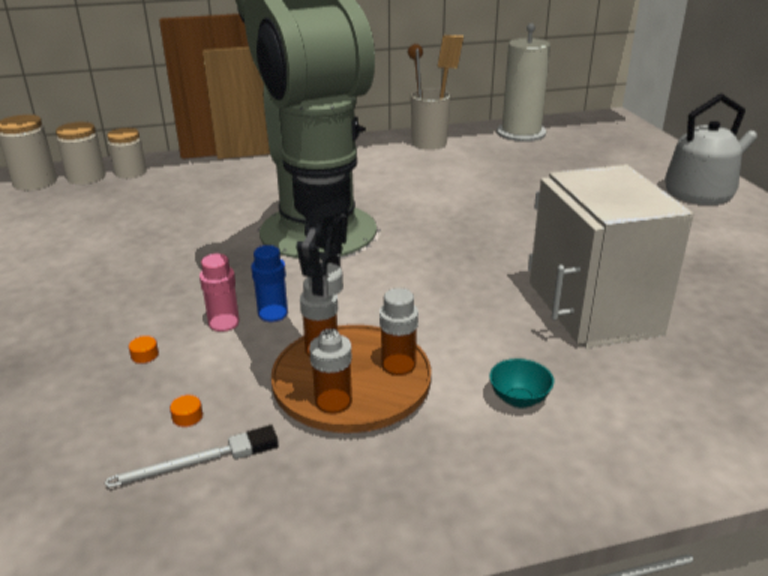

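View pics/s20c.png

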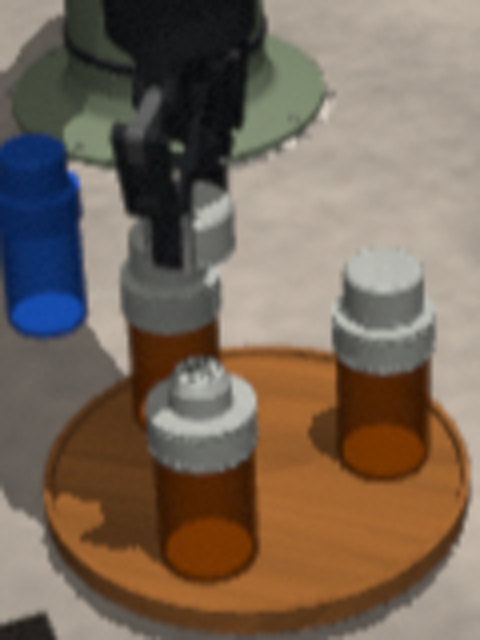

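View pics/w20.png

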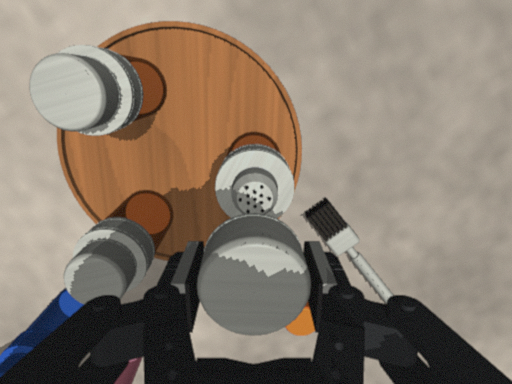

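```bash
python3 - <<'E'
from h import *
pic("scene","s21",(345,100,465,235),4.4)
pic("top","t21",(40,130,240,265),3.9)
E
```

```text
(no output)
```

View pics/s21.png

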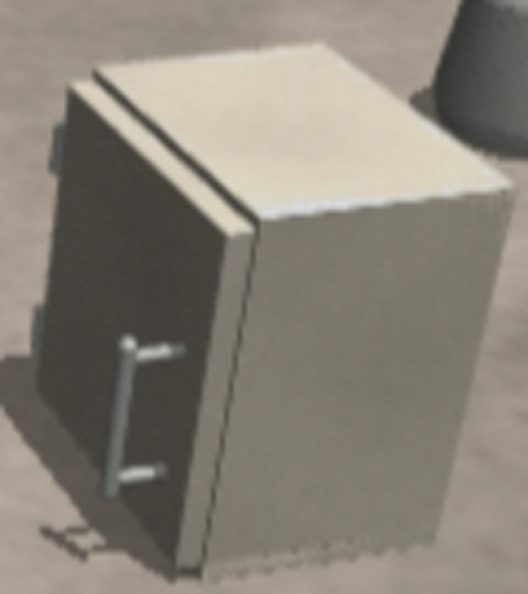

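View pics/t21.png

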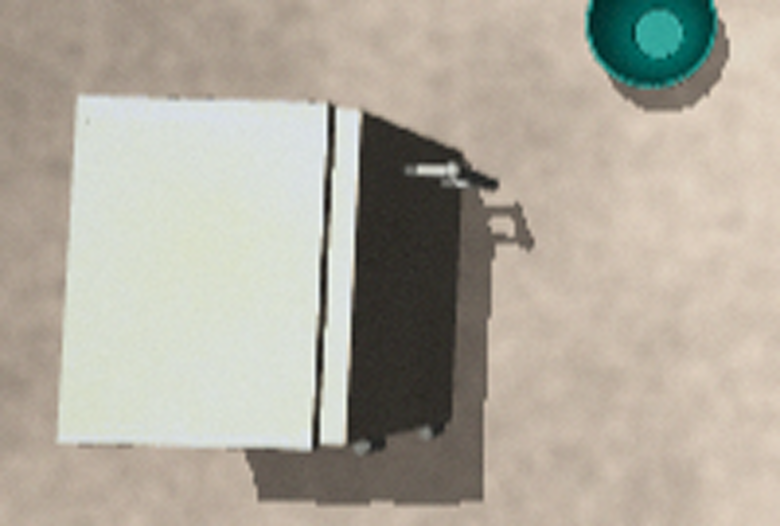

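The door is parallel and shut.

```bash
python3 - <<'E'
from h import *
st(); print(bot.job_done())
E
```

```text
t 23.7 p [ 0.6424 -0.0901  0.2525] head 58.81865075001022 tilt -0.9999909271069902 F [-0.0037 -0.297  -0.9837] w 0.04750590422041166 tip 0.011 q [ 0.3919  0.5989 -0.5437  1.4989  0.3304  1.1386 -0.7589]
the job is handed in; nothing more can be done
None
```

I did the job in the order asked and handed it in at 23.7 s; no verdict was reported.

- **Door:** I pushed it shut with the closed fingers. The last pictures from the scene and top cameras show it parallel to the cupboard front and shut.
- **Shaker top:** I gripped the steel one, not the orange ones, by its collar (61.4 mm) and lowered it slowly onto the open jar. It stopped at tool height 0.1246 m, where 0.1247 m was expected, with about 15 N of contact force. Then I let go.
- **Cap:** I gripped it alone (47.5 mm) and lifted it about 99 mm. It was still in the gripper, above its place, at hand-in.
- **Last pictures:** The sifter with its bare dome sits level on the upright jar. The other jars are upright, and the bowl and brush look undisturbed.

**Possible problems:**
- **Door force:** When the door bottomed out, the wrist force reached 45.8 N sideways and 30.4 N upward. That is within the 120 N wrist limit. I took it to be the fingers, not the gripper body (40 N limit), but the upward part and an earlier 9 N reading suggest a finger linkage also touched the door's or cupboard's top edge.
- **Seating:** Easing the pressure after seating raised the gripped collar by about 1 mm. It settled back when I let go.

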